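Overhang a heat-sink plate to the gauge and hold it

ROBOT

A 6-joint arm with a two-finger parallel gripper is mounted at the origin on the work surface. World frame = base frame: x ahead of the robot, y to its left, z up, the work surface at z = 0. Lengths are in m, angles in rad, forces in N, time in s.
With the tool pointing down it reaches from about 0.25 to 0.725 m from the base axis. Payload 4 kg.
Tool frame: the origin (TCP) lies on the centre line of the jaws, within the pads' length; the fingertips stand 25 mm ahead of it and the grasp point (between the pads) lies 6 mm ahead of it; z points along the fingers, x is the direction in which the jaws open and shut, and the axes are right-handed (so a half turn about z gives the same grasp; the last joint's range is limited). The gripper opens to 85 mm and grips with 20 to 120 N. Pads are 22 mm wide; open, the fingers measure 114 mm over their backs; the gripper's body (76 mm by 85 mm) begins 54 mm behind the grasp point. The pads swing forward as they close: fully open they stand 13 mm farther back than shut.
Start: joints at [1.199, 0.241, 0.005, 1.335, 0, 1.571], TCP at [0.182, 0.466, 0.222] pointing down, gripper open.
Joint ranges: [-2.72, 2.72], [-1.05, 1.87], [-1.09, 1.28], [-1.99, 2.15], [-1.42, 1.44], [-3.14, 3.14]. Speed limits (rad/s): [2.79, 2.79, 3.14, 3.14, 3.14, 3.14].

INTERFACE

Orientations are given as a unit quaternion [x, y, z, w].
In Python, from workcell import bot, imaging, order gives the robot as it stands.
- The arm moves only by the tool carry_out, never from a script. Its argument "moves" is a list of rows, each a list of 5 numbers: the shift along the tool's x, y, z scaled (see below), then the turn about the tool's z scaled (see below), then the opening, from -1 (shut) to 1 (fully open). In form: [[tx, ty, tz, roll, hand], ...]. A call has 1 to 20 rows; each row is the pose to reach, as a shift and turn from the pose commanded when the call began, along the tool's axes at that moment; what a row does not reach only later rows make up. The controller multiplies each number of a shift by 0.1 m and each number of a turn by 90 degrees. A row lasts 1/10 s, in which the tool goes at most 50 mm and 8.59 degrees, less where a joint would pass 70% of its speed; a pose out of reach is approached as far as the arm can. A call with a number of a shift or a turn outside -1 to 1 is refused whole. A call with a gripper value outside its range is refused whole. The fingers move at their own pace and stop on an object; the grip force is fixed at half the most. Time passes only in rows, so rows that repeat a pose let the fingers close. It gives the time, the measured TCP pose, the force and the opening at its end, in the units of the state.
- bot.get_obs(): the state, without advancing time (a new reading comes with each control period).
- imaging.camera(name): name is "scene" or "top" or "wrist"; returns the picture (420x560x3 uint8, red, green, blue); there is no depth.
- imaging.camera_model(name): a dict with "fovy" (degrees; the focal length in pixels is half the picture's height over the tangent of half this angle, whatever the lens; pixels are square), "cx", "cy" (the principal point, pixels), "eye" and "rotation" of the camera in the world. Camera axes: x right, y up, looking along -z (the intrinsics and any distortion apply to the point x, -y, -z); pixel columns grow to the right and rows downward; lengths in m; the calibration is good to about 2 mm. A picture is of the moment at which its call begins: read the wrist's pose just before it. camera_model takes no time and is no camera call; for the wrist camera it gives the pose at the moment of the call.
- order.job_done(): hands the job in, once; it reports no verdict.
The state is a dict: "clock": time; "joint_pos": joint angles; "joint_vel": joint speeds; "tau": joint torques, N m; "eef_pos": TCP position; "tool_rot": TCP orientation; "ft_force": force on the tool from outside, world axes, zero at the start; "ft_torque": the same for the moment, N m; "grip_width": finger opening in m.
Only numpy, scipy, OpenCV 4.12 (cv2) and the standard library are available. Lean on these libraries where they do the work, as an engineer would, in place of code of your own. Each camera call takes 0.05 s, during which the arm holds its last target.

TASK

Pull the stop plate up out of the outer end of the riser and stand it on edge, fully down, in the empty slot of the slotted rack. Then slide the heat-sink plate straight outward along the riser, without lifting it off, until its front edge is level with the gauge's pointer, so that the screws under its heavy end can be reached from below. It would tip over there by itself, so finish still holding it, flat on the riser and at rest; leave everything else where it is.

Things in the scene. Friction and masses are not known exactly. Their poses are not given: they have to be found in the camera images.
- riser: Sizes in mm: fixed grey riser (low bridge-shaped stand), 230 (x) x 120 (y), flat top 60 above the table; origin at the centre of its footprint, on the table. Its x axis points outward, away from the robot: the heat-sink plate slides along it and overhangs the outer edge at x = +115
- riser_edge (a point): middle of the riser's outer top edge. Just inside it two pairs of dark lugs, 14 tall, stand on the top at the riser's x = 86 to 114, one pair each side with 94 clear between the sides; each pair leaves a 14 wide gap, centred at x = 100, that holds the stop plate
- stop: loose flat aluminium stop plate, 10 thick (its x) x 114 wide (its y) x 75 tall (its z), 0.23 kg; origin at the centre of its lower edge. At the start it stands on edge on the riser's top in the lugs, across the heat-sink plate's path; lift it straight up
- board: loose aluminium heat-sink plate lying on the riser behind the stop plate, 180 (its x, outward) x 70 x 8 thick, 0.5 to 0.8 kg; origin at the centre of its underside. At its front (x 25 to 85) a heavy finned block with a fan, up to 33 above the underside. It balances about 65 behind its front edge: with more overhang than that it tips unless held
- rib_top (a point): middle of the top of the plate's upright rib, by which to grip it: at the plate's x = -75, 10 thick (x), 50 wide (y), 40 tall, top 48 above the plate's underside
- board_front (a point): middle of the heat-sink plate's front (outer) edge, x = +90 of the plate, 4 above its underside
- gauge: fixed steel gauge: round base 40 across, post 97 tall, on the mat to the right (-y of the riser) of the overhang, with a thin pin (8 across, pointed) at 64 above the table pointing across (riser's +y) towards the plate's path; axes parallel to the riser's
- pointer_tip (a point): tip of the gauge's pin, 35 from the post's axis, about 15 clear of the plate's side. The plate's front edge must come level with it along the riser's x; this is an overhang of 80 to 105 past the riser's edge
- rack: fixed black slotted rack block, 165 (x) x 110 (y) x 35 tall; origin at the centre of its footprint. Three slots, 15 wide, open at both ends and above, run along its y at x = -50, 0, +50; slot floors are 10 above the table (25 deep). Two hold spare plates, one is empty
- free_slot (a point): middle of the floor of the empty slot (10 above the table), the one with a thin grey felt strip on its floor
- spare_a: white plastic plate, 10 thick x 90 x 52 tall, standing on edge in one slot of the rack (origin: centre of its underside); leave it alone
- spare_b: stepped steel plate, 10 thick x 76 x 50 tall, standing on edge in another slot of the rack (origin: centre of its underside); leave it alone
- screwdriver: screwdriver 150 long, lying on the mat between riser and rack; leave it alone
- cap: black upright cap, diameter 28, 30 tall, on the mat between riser and rack (origin: centre of its underside); leave it alone
- spray: white spray bottle, diameter 38, 118 tall, beyond the rack (origin: centre of its underside); leave it alone
- canister: paper and cardboard canister, diameter 91, 100 tall, beyond the rack (origin: centre of its underside); leave it alone
- cover: white sheet-metal cover 130 x 80, two ends bent up 21, lying to the right of the riser (origin: centre of its underside); leave it alone
- blower: blue rubber dust blower, diameter 56, 85 tall, to the left of the rack (origin: centre of its underside); leave it alone
- screw_dish: small steel dish, diameter 70, 18 tall, to the right of the riser (origin: centre of its underside); leave it alone
Mind the look-alikes: they are no part of the job. Leave any red, turquoise or yellow look-alike of the gauge alone.

How it is judged:
By the outcome, as a careful person would: the job done as asked, in the order asked, and still so for the second after the job is handed in, while the arm keeps its last pose, push and grip.
It also fails if it takes over 59 s, if anything falls off the work surface, if the arm or the gripper's body presses on something with over 40 N, if the wrist force passes 120 N, or if a joint passes its speed limit or range.

## Working session

There is one attempt and no reset: what is moved stays moved. The work goes in short steps, Python scripts to look and compute and a tool call to move; the robot and the scene stay as the last step left them, time stands still between calls to the robot, and variables do not carry over. Pictures are saved under pics/ and viewed, and the job is handed in when it is done.

Besides the shell and the picture viewer there is one more tool, called after "Request:" as name([rows], argument=value, ...), one row to a line, values as JSON. carry_out: Moves the arm, as the interface text tells. Its arguments: {"type":"object","properties":{"moves":{"type":"array","items":{"type":"array","items":{"type":"number","minimum":-1,"maximum":1}}}},"required":["moves"]}

```bash
ls; mkdir -p pics; python3 - <<'E'
from workcell import bot, imaging, order
import cv2,json
print(bot.get_obs())
for n in ["scene","top","wrist"]:
    m=imaging.camera_model(n); print(n,m)
    im=imaging.camera(n); cv2.imwrite(f"pics/{n}0.png",im[:,:,::-1])
E
```

```text
pics
{'clock': 0.0, 'joint_pos': array([1.19900846e+00, 2.41400962e-01, 3.71257881e-03, 1.33516922e+00,
       2.58754630e-05, 1.57083695e+00]), 'joint_vel': array([ 0.00087977, -0.00012667, -0.00201003,  0.00019305, -0.00112739,
       -0.00073725]), 'tau': array([-5.20483118e-04, -3.72315001e+01,  2.52409583e+01,  1.69216830e-02,
        1.08506895e-04,  2.78240151e-07]), 'eef_pos': array([0.18139903, 0.46524174, 0.22101451]), 'tool_rot': array([ 8.25626474e-01,  5.64216150e-01, -8.58199712e-04,  5.70856570e-04]), 'ft_force': array([-0.64312296,  0.91225476,  0.25705008]), 'ft_torque': array([ 0.04782099,  0.02788935, -0.02138696]), 'grip_width': 0.0858092937715314}
scene {'fovy': 45.62493705236534, 'cx': 272.84357719441783, 'cy': 203.53856488596477, 'eye': array([1.30368776, 0.26396473, 1.21832369]), 'rotation': array([0.17038691, 0.24833211, 0.77772433, 0.55176474])}
top {'fovy': 56.95232791041404, 'cx': 280.20953676472226, 'cy': 208.50254412305657, 'eye': array([ 0.4736566 , -0.00120919,  1.17973985]), 'rotation': array([-0.02481456,  0.03279445,  0.71666823, -0.69620069])}
wrist {'fovy': 67.70446868431297, 'cx': 278.9750672443332, 'cy': 210.3900050646118, 'eye': array([0.10237524, 0.49509068, 0.37330539]), 'rotation': array([-0.13766653, -0.09262615,  0.55643987,  0.8141517 ])}
```

View pics/scene0.png

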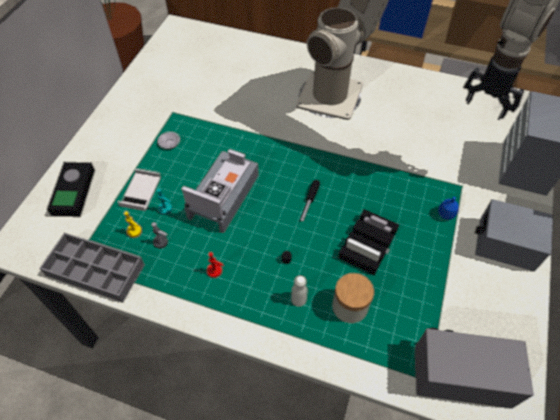

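View pics/top0.png

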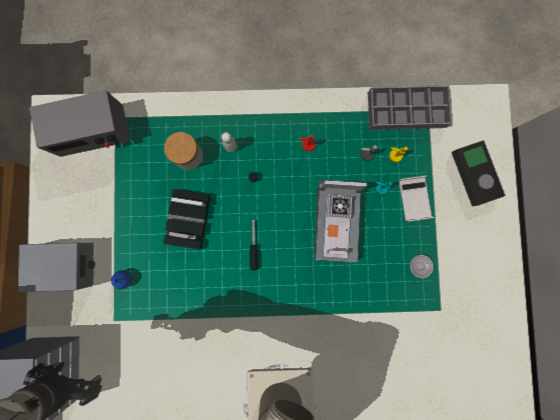

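View pics/wrist0.png

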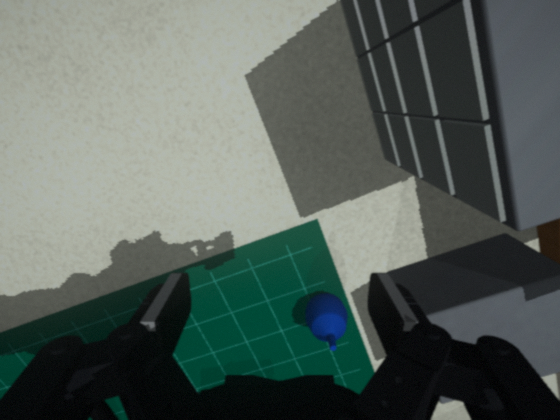

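```bash
cat > h.py <<'E'
import numpy as np, cv2
from scipy.spatial.transform import Rotation as R
def f_of(m): return 210/np.tan(np.radians(m['fovy']/2))
def unproj(m,u,v,z):
    f=f_of(m); d=np.array([(u-m['cx'])/f,-(v-m['cy'])/f,-1.0])
    d=R.from_quat(m['rotation']).apply(d); e=np.array(m['eye']); 
    return e+d*(z-e[2])/d[2]
def proj(m,p):
    f=f_of(m); q=R.from_quat(m['rotation']).inv().apply(np.atleast_2d(p)-np.array(m['eye']))
    return np.c_[m['cx']+f*q[:,0]/-q[:,2], m['cy']-f*q[:,1]/-q[:,2]]
def crop(im,x0,y0,w,h,s,name):
    c=im[y0:y0+h,x0:x0+w]
    cv2.imwrite(name,cv2.resize(c,None,fx=s,fy=s,interpolation=cv2.INTER_CUBIC))
E
python3 - <<'E'
from h import *
from workcell import imaging
a=cv2.imread('pics/top0.png'); s=cv2.imread('pics/scene0.png')
crop(a,300,130,140,140,5,'pics/c1.png'); crop(a,155,180,70,75,8,'pics/c2.png'); crop(s,110,140,160,120,5,'pics/c3.png');crop(s,330,200,80,80,7,'pics/c4.png')
m=imaging.camera_model('top')
for n,p in dict(mat=(115,320),rack=(188,219),riser=(338,222),gauge=(368,152)).items(): print(n,unproj(m,*p,0.03))
E
```

```text
mat [0.2568791  0.47271257 0.03      ]
rack [0.5439508  0.25874213 0.03      ]
riser [ 0.52217448 -0.18630363  0.03      ]
gauge [ 0.7310846  -0.28589216  0.03      ]
```

View pics/c1.png

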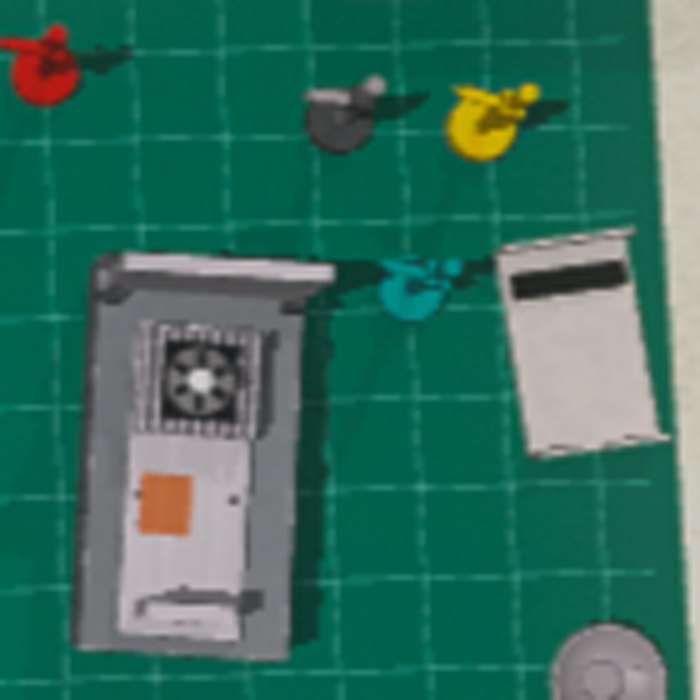

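View pics/c2.png

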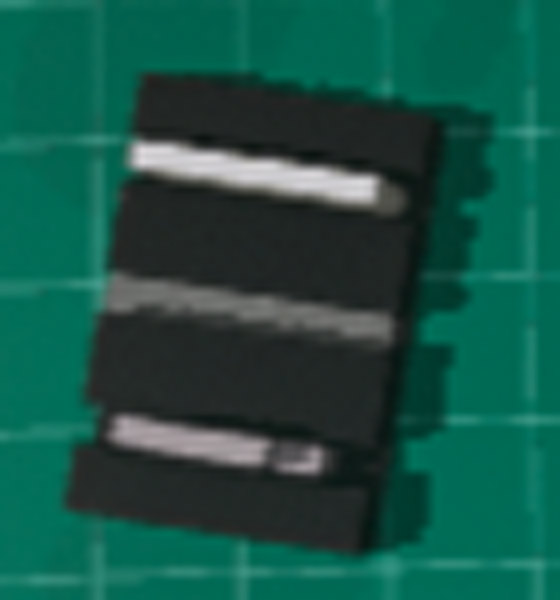

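View pics/c3.png

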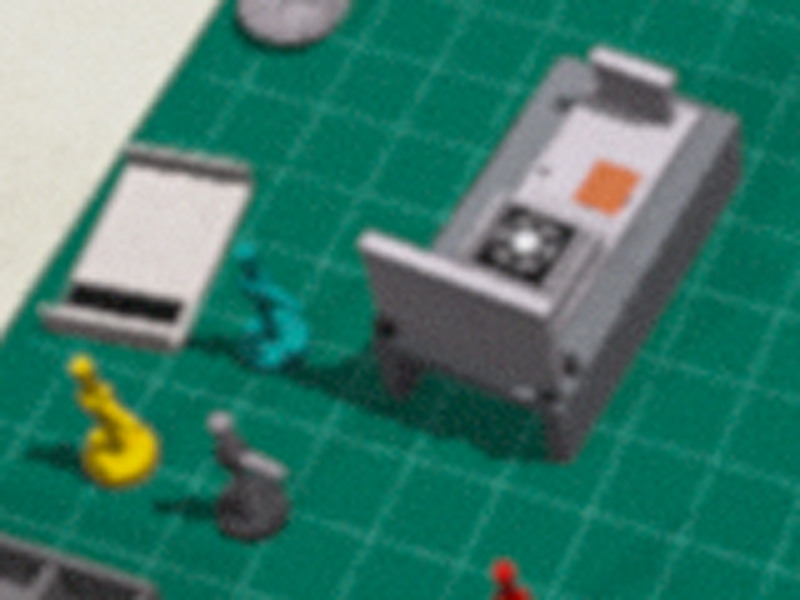

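View pics/c4.png

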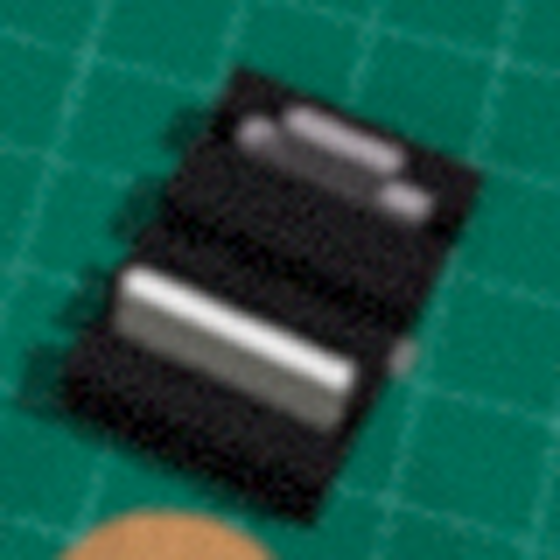

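```bash
python3 - <<'E'
from h import *
from workcell import imaging
m=imaging.camera_model('top')
def pts(x0,y0,s,L,z): return [unproj(m,x0+(u+.5)/s-.5,y0+(v+.5)/s-.5,z)[:2] for u,v in L]
r=pts(155,180,8,[(140,75),(440,118),(370,550),(68,508)],.035); print('rack',np.array(r),np.mean(r,0))
print([np.degrees(np.arctan2(*(r[0]-r[3])[::-1])),np.degrees(np.arctan2(*(r[0]-r[1])[::-1]))])
r=pts(300,130,5,[(75,647),(288,660)],.06); print('riser back',np.array(r),np.degrees(np.arctan2(*(r[0]-r[1])[::-1]))-90)
s=pts(300,130,5,[(118,262),(333,273)],.135); print('stop',np.array(s),np.mean(s,0),np.degrees(np.arctan2(*(s[0]-s[1])[::-1]))-90, np.hypot(*(s[0]-s[1])))
b=pts(300,130,5,[(118,632),(238,642)],.068);print('board back',np.array(b))
b=pts(300,130,5,[(305,96)],.064);print('ptr',np.array(b))
print(R.from_quat(imaging.camera_model('wrist')['rotation']).as_matrix())
E
```

```text
rack [[0.6344252  0.30393167]
 [0.61522264 0.19300816]
 [0.45639356 0.22096008]
 [0.4750063  0.33134296]] [0.54526193 0.26231072]
[np.float64(-9.756324420117776), np.float64(80.17856456113032)]
riser back [[ 0.41655101 -0.10972451]
 [ 0.40547181 -0.23201202]] -5.1768390022859165
stop [[ 0.62791914 -0.1335438 ]
 [ 0.6185971  -0.25070013]] [ 0.62325812 -0.19212197] -4.549397688675256 0.11752661693258823
board back [[ 0.4247247  -0.13383318]
 [ 0.41700929 -0.20221866]]
ptr [[ 0.73358891 -0.25616856]]
[[ 0.36359015 -0.88051783 -0.3041226 ]
 [ 0.93155662  0.34292733  0.12084334]
 [-0.00211276 -0.32724487  0.94493721]]
```

Request:
carry_out([
  [0,1,0,0.87,-0.2],
  [0,1,0,0.87,-0.2],
  [0,1,0,0.87,-0.2],
  [0,1,0,0.87,-0.2],
  [0,1,0,0.87,-0.2],
  [0,1,0,0.87,-0.2],
  [0,1,0,0.87,-0.2],
  [0,1,0,0.87,-0.2],
  [0,1,0,0.87,-0.2],
  [0,1,0,0.87,-0.2],
  [0,1,0,0.87,-0.2],
])

```text
clock: 1.25
eef_pos: [0.2747, 0.4294, 0.2217]
tool_rot: [0.997, -0.082, -0.0, 0.0]
ft_force: [0.1, 0.5, -0.2]
grip_width: 0.0339
```

Request:
carry_out([
  [1,0.5,0,0,-0.2],
  [1,0.5,0,0,-0.2],
  [1,0.5,0,0,-0.2],
])

```text
clock: 1.55
eef_pos: [0.3679, 0.3612, 0.2218]
tool_rot: [0.996, -0.085, 0.001, 0.0]
ft_force: [-0.8, -0.3, -0.3]
grip_width: 0.034
```

Request:
carry_out([
  [1,0.5,0,0,-0.2],
  [1,0.5,0,0,-0.2],
  [1,0.5,0,0,-0.2],
])

```text
clock: 1.85
eef_pos: [0.4584, 0.2949, 0.2216]
tool_rot: [0.996, -0.085, 0.001, 0.0]
ft_force: [-0.3, 0.2, -0.6]
grip_width: 0.0339
```

Request:
carry_out([
  [0.9,0.3,0,0,-0.2],
  [0.9,0.3,0,0,-0.2],
  [0.9,0.3,0,0,-0.2],
  [0.9,0.3,0,0,-0.2],
  [0.9,0.3,0,0,-0.2],
])

```text
clock: 2.35
eef_pos: [0.5379, 0.2537, 0.2217]
tool_rot: [0.997, -0.083, -0.001, 0.0]
ft_force: [-0.0, 0.9, -0.8]
grip_width: 0.0343
```

```bash
cat > snap.py <<'E'
import sys,pickle
from h import *
from workcell import bot, imaging
n=sys.argv[1]; o=bot.get_obs(); m=imaging.camera_model('wrist'); im=imaging.camera('wrist')[:,:,::-1]
cv2.imwrite(f'pics/{n}.png',im); pickle.dump((o,m),open(f'{n}.pkl','wb')); print(o['clock'],o['eef_pos'],o['tool_rot'],m['eye'],o['grip_width'],o['ft_force'])
E
python3 snap.py rack1
```

```text
2.35 [0.53791631 0.25367902 0.22171947] [ 9.96564821e-01 -8.28141666e-02 -6.08745092e-04  1.58335350e-05] [0.55140574 0.33572463 0.37391265] 0.03425086503107024 [-0.02499176  0.85130266 -0.78861647]
```

View pics/rack1.png

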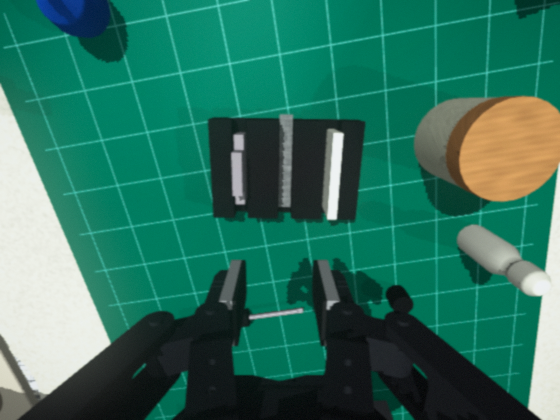

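```bash
python3 - <<'E'
from h import *
a=cv2.imread('pics/rack1.png')
crop(a,200,105,170,125,4.7,'pics/r1.png')
E
```

```text
(no output)
```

View pics/r1.png

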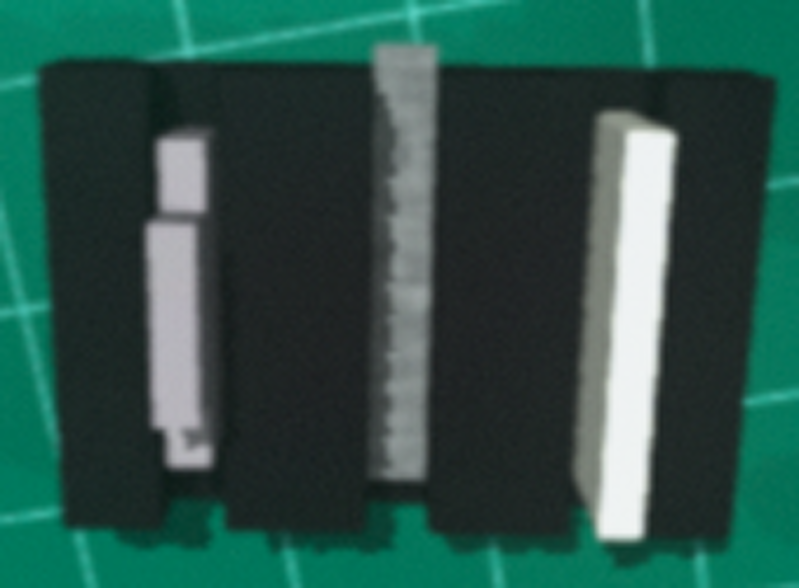

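```bash
cat > fitrack.py <<'E'
from h import *
import pickle
from scipy.optimize import least_squares
o,m=pickle.load(open('rack1.pkl','rb'))
def px(u,v,x0=200,y0=105,s=4.7): return (x0+(u+.5)/s-.5,y0+(v+.5)/s-.5)
# tool-ish frame: rack y -> image up; rack x -> image right
F=[((-.0825,.055,.035),(45,66)),((.0825,.055,.035),(772,79)),((-.0825,-.055,.035),(66,527)),((.0825,-.055,.035),(727,540)),
((-.0075,-.055,.035),(366,529)),((.0075,-.055,.035),(429,531)),((.0075,.055,.035),(438,70)),((-.0075,.055,.035),(372,70)),
((-.0575,-.055,.035),(165,528)),((-.0425,-.055,.035),(226,528))]
P=np.array([f[0] for f in F]); U=np.array([px(*f[1]) for f in F])
def res(q,s=1):
    p=np.c_[R.from_euler('z',q[2]).apply(P)+[q[0],q[1],0]]
    return (proj(m,p)-U).ravel()
r=least_squares(res,[.545,.262,-.17],loss='soft_l1')
print(r.x[:2],np.degrees(r.x[2])); print(res(r.x).reshape(-1,2).round(2))
for f in [(370,478),(428,478),(375,45),(438,45)]: print('felt',unproj(m,*px(*f),.010))
a=cv2.imread('pics/rack1.png'); 
E
python3 fitrack.py
```

```text
[0.54590232 0.26361634] -10.43241645008727
[[-2.21 -0.74]
 [ 1.62 -0.87]
 [-1.02  0.4 ]
 [ 1.08 -0.19]
 [ 0.1   0.96]
 [-0.32  0.74]
 [ 0.72 -0.16]
 [ 0.36 -0.39]
 [-0.42  0.52]
 [-0.41  0.72]]
felt [0.53036334 0.21675334 0.01      ]
felt [0.54526818 0.21425785 0.01      ]
felt [0.54944935 0.32297452 0.01      ]
felt [0.56414647 0.32051029 0.01      ]
```

Request:
carry_out([
  [0.2,1,-0.3,0,-0.2],
  [0.2,1,-0.3,0,-0.2],
  [0.2,1,-0.3,0,-0.2],
])

```text
clock: 2.7
eef_pos: [0.5419, 0.1484, 0.2546]
tool_rot: [0.996, -0.085, 0.002, 0.0]
ft_force: [-0.7, 1.0, -0.3]
grip_width: 0.0343
```

Request:
carry_out([
  [0.2,1,0,0,-0.2],
  [0.2,1,0,0,-0.2],
  [0.2,1,0,0,-0.2],
])

```text
clock: 3.0
eef_pos: [0.5444, 0.0456, 0.2524]
tool_rot: [0.996, -0.086, 0.0, 0.001]
ft_force: [0.3, 0.2, -0.4]
grip_width: 0.0346
```

Request:
carry_out([
  [0.2,1,0,0,-0.2],
  [0.2,1,0,0,-0.2],
  [0.2,1,0,0,-0.2],
])

```text
clock: 3.3
eef_pos: [0.5478, -0.056, 0.252]
tool_rot: [0.996, -0.086, 0.0, 0.001]
ft_force: [-0.7, 0.6, 0.0]
grip_width: 0.0344
```

Request:
carry_out([
  [0.3,1,0,-0.05,-0.2],
  [0.3,1,0,-0.05,-0.2],
  [0.3,1,0,-0.05,-0.2],
  [0.3,1,0,-0.05,-0.2],
  [0.3,1,0,-0.05,-0.2],
  [0.3,1,0,-0.05,-0.2],
])

```text
clock: 3.9
eef_pos: [0.5612, -0.1543, 0.2521]
tool_rot: [0.999, -0.043, 0.0, -0.0]
ft_force: [-0.4, -0.6, -0.4]
grip_width: 0.0341
```

```bash
python3 snap.py ris1
```

```text
3.9 [ 0.56118087 -0.15427959  0.2521369 ] [ 9.99069459e-01 -4.31295589e-02  4.38650187e-05 -2.33316589e-04] [ 0.56781096 -0.07144305  0.40435193] 0.034071937020892604 [-0.38929894 -0.61298334 -0.42072664]
```

View pics/ris1.png

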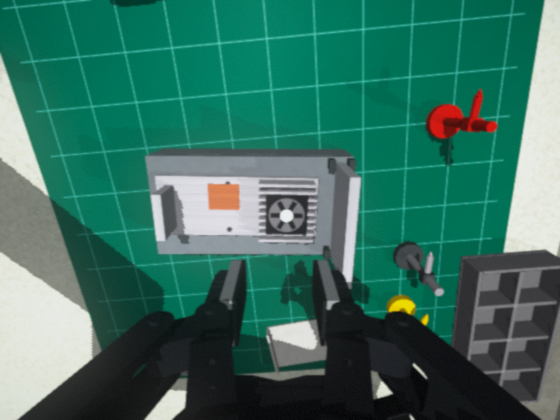

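```bash
python3 - <<'E'
from h import *
a=cv2.imread('pics/ris1.png')
crop(a,140,140,150,120,5.3,'pics/q1.png');crop(a,250,140,150,120,5.3,'pics/q2.png');crop(a,370,220,90,90,6.5,'pics/q3.png')
E
```

```text
(no output)
```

View pics/q1.png

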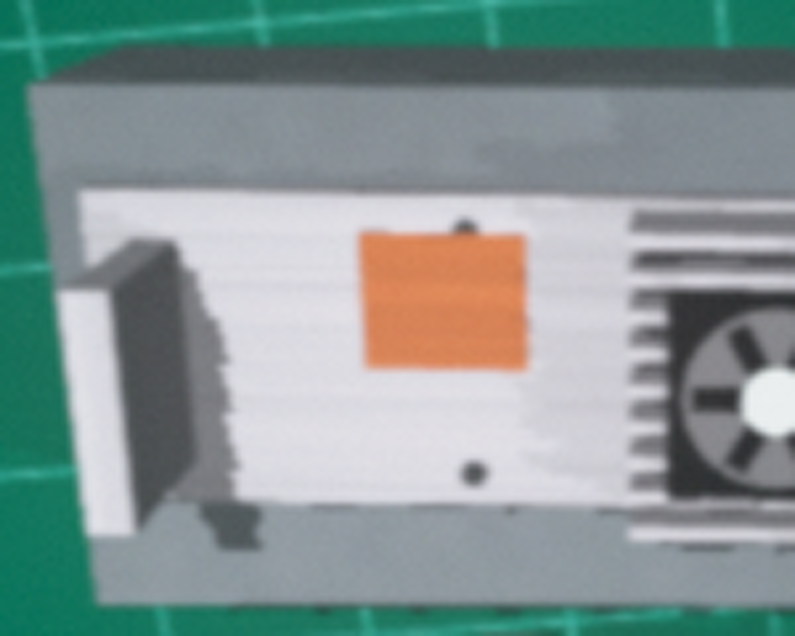

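View pics/q2.png

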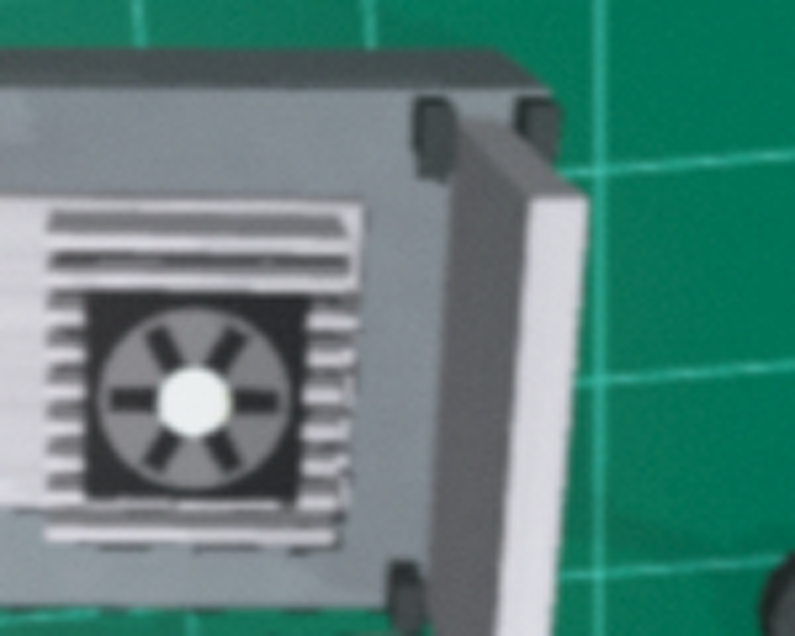

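View pics/q3.png

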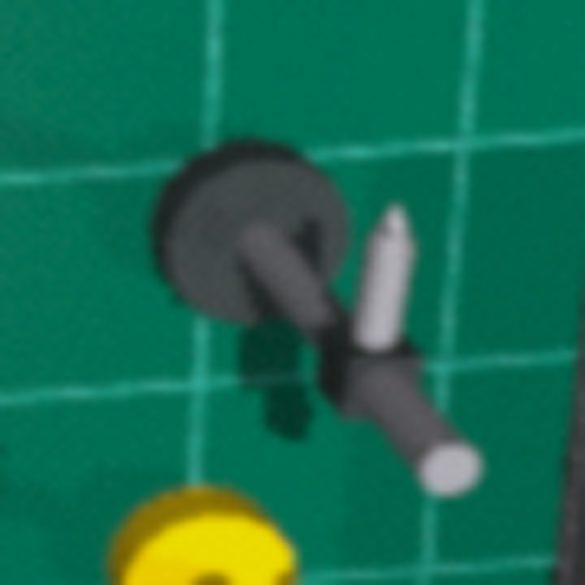

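```bash
cat > fit2.py <<'E'
from h import *
import pickle
from scipy.optimize import least_squares
import fitrack as fr
mA=fr.m; PA=fr.P; UA=fr.U
o,m=pickle.load(open('ris1.pkl','rb'))
def pd(m,p,k):
    f=f_of(m); q=R.from_quat(m['rotation']).inv().apply(np.atleast_2d(p)-np.array(m['eye']))
    x=q[:,0]/-q[:,2]; y=-q[:,1]/-q[:,2]; g=1+k*(x*x+y*y)
    return np.c_[m['cx']+f*x*g,m['cy']+f*y*g]
def c(x0,y0,s): return lambda u,v:(x0+(u+.5)/s-.5,y0+(v+.5)/s-.5)
q1=c(140,140,5.3);q2=c(250,140,5.3);q3=c(370,220,6.5)
RI=[((-.115,.06,.06),q1(30,85)),((-.115,-.06,.06),q1(99,605)),((.115,.06,.06),q2(553,90))]
ST=[((-.005,.057,.075),q2(529,197)),((.005,.057,.075),q2(588,200))]
BD=[((-.09,.035,.008),q1(80,189)),((-.08,.025,.048),q1(60,291)),((-.07,.025,.048),q1(110,291)),((-.07,-.025,.048),q1(135,535)),((-.08,-.025,.048),q1(87,535))]
def tr(P,q,z): return R.from_euler('z',q[2]).apply(P)+[q[0],q[1],z]
sets=[(mA,PA,UA,0)]
for S,z in((RI,0),(ST,.06),(BD,.06)): sets.append((m,np.array([s[0] for s in S]),np.array([s[1] for s in S]),z))
def unp(q):
    k=q[0]; rk=q[1:4]; ri=q[4:7]; st=np.r_[q[7:9],q[6]]; bd=q[9:12]; return k,[rk,ri,st,bd]
def res(q,split=False):
    k,L=unp(q); out=[(pd(mm,tr(P,l,z),k)-U) for (mm,P,U,z),l in zip(sets,L)]
    return out if split else np.concatenate([a.ravel() for a in out])
x0=[0,.545,.262,-.17,.52,-.19,-.09,.62,-.19,.51,-.175,-.09]
if __name__=='__main__':
  for fix in (0,1):
    r=least_squares((lambda q:res(np.r_[0,q[1:]])) if fix else res,x0,loss='soft_l1',x_scale=.1)
    k,L=unp(r.x); print('k',k)
    for n,l in zip(['rack','riser','stop','board'],L): print(n,l[:2].round(4),np.degrees(l[2]).round(2))
    for a in res(r.x,True): print(a.round(1).tolist())
    ri=L[1]
    def und(u,v):
        f=f_of(m); return m['cx']+(u-m['cx'])/(1+k*(((u-m['cx'])/f)**2+((v-m['cy'])/f)**2)), m['cy']+(v-m['cy'])/(1+k*(((u-m['cx'])/f)**2+((v-m['cy'])/f)**2))
    for nm,p,z in (('tip',q3(396,207),.064),('posttop',q3(450,468),.097)):
        w=unproj(m,*und(*p),z); d=R.from_euler('z',-ri[2]).apply(w-[ri[0],ri[1],0]); print(nm,w.round(4),'in riser',d.round(4))
    for n in (2,3): d=R.from_euler('z',-ri[2]).apply([*(L[n][:2]-ri[:2]),0]); print('in riser',d.round(4))
E
python3 fit2.py
```

```text
[0.54590232 0.26361634] -10.43241645008727
[[-2.21 -0.74]
 [ 1.62 -0.87]
 [-1.02  0.4 ]
 [ 1.08 -0.19]
 [ 0.1   0.96]
 [-0.32  0.74]
 [ 0.72 -0.16]
 [ 0.36 -0.39]
 [-0.42  0.52]
 [-0.41  0.72]]
felt [0.53036334 0.21675334 0.01      ]
felt [0.54526818 0.21425785 0.01      ]
felt [0.54944935 0.32297452 0.01      ]
felt [0.56414647 0.32051029 0.01      ]
k -0.06719871730062167
rack [0.546 0.264] -10.42
riser [ 0.5245 -0.1837] -5.3
stop [ 0.6241 -0.1958] -5.3
board [ 0.51   -0.1795] -6.42
[[-1.5, -0.2], [0.8, -0.3], [-0.8, 0.1], [0.8, -0.6], [0.1, 0.7], [-0.3, 0.4], [0.7, 0.0], [0.4, -0.2], [-0.3, 0.2], [-0.4, 0.4]]
[[0.6, 0.3], [0.2, -0.7], [-0.9, 0.1]]
[[-0.1, 0.2], [0.1, -0.2]]
[[0.1, 0.2], [-0.3, -0.1], [0.2, 0.1], [0.2, 0.0], [-0.2, -0.3]]
tip [ 0.7384 -0.2579  0.064 ] in riser [ 0.2198 -0.0541  0.064 ]
posttop [ 0.7363 -0.2937  0.097 ] in riser [ 0.221  -0.0899  0.097 ]
in riser [ 0.1002 -0.0029  0.    ]
in riser [-0.0149  0.0028  0.    ]
k 0.0
rack [0.5459 0.2636] -10.43
riser [ 0.5256 -0.1842] -5.24
stop [ 0.6238 -0.1959] -5.24
board [ 0.5113 -0.1798] -6.48
[[-2.2, -0.7], [1.6, -0.9], [-1.0, 0.4], [1.1, -0.2], [0.1, 1.0], [-0.3, 0.7], [0.7, -0.2], [0.4, -0.4], [-0.4, 0.5], [-0.4, 0.7]]
[[-0.4, -0.1], [-0.1, 0.2], [0.5, -0.0]]
[[-0.1, 0.3], [0.1, -0.3]]
[[-0.1, -0.2], [-0.4, -0.2], [0.4, 0.0], [0.4, 0.4], [-0.3, 0.1]]
tip [ 0.7352 -0.2567  0.064 ] in riser [ 0.2153 -0.053   0.064 ]
posttop [ 0.732  -0.2908  0.097 ] in riser [ 0.2152 -0.0873  0.097 ]
in riser [ 0.0988 -0.0027  0.    ]
in riser [-0.0147  0.0031  0.    ]
```

Request:
carry_out([
  [0.66,0.34,0.3,0.004,-0.2],
  [0.66,0.34,0.6,0.004,-0.2],
  [0.66,0.34,0.75,0.004,-0.2],
  [0.66,0.34,0.75,0.004,-0.2],
  [0.66,0.34,0.75,0.004,-0.2],
])

```text
clock: 4.45
eef_pos: [0.6239, -0.1951, 0.1774]
tool_rot: [0.999, -0.047, -0.0, -0.0]
ft_force: [0.4, 0.3, -0.3]
grip_width: 0.0344
```

```bash
python3 snap.py st1; python3 - <<'E'
from h import *
a=cv2.imread('pics/st1.png')
crop(a,160,150,250,190,3.2,'pics/s1.png')
from workcell import imaging
cv2.imwrite('pics/sc1.png',imaging.camera('scene')[:,:,::-1])
crop(cv2.imread('pics/sc1.png'),110,120,180,140,4.4,'pics/s2.png')
E
```

```text
4.45 [ 0.62385648 -0.19508674  0.17741886] [ 9.98896459e-01 -4.69664443e-02 -8.74504851e-05 -9.65933480e-05] [ 0.63117854 -0.11227114  0.32965085] 0.0344090947771818 [ 0.41540554  0.32649422 -0.30838782]
```

View pics/s1.png

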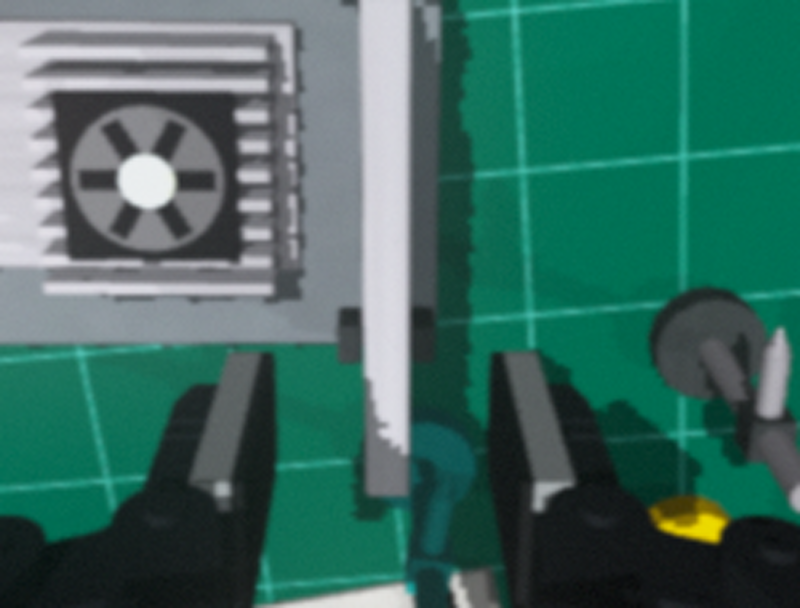

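View pics/s2.png

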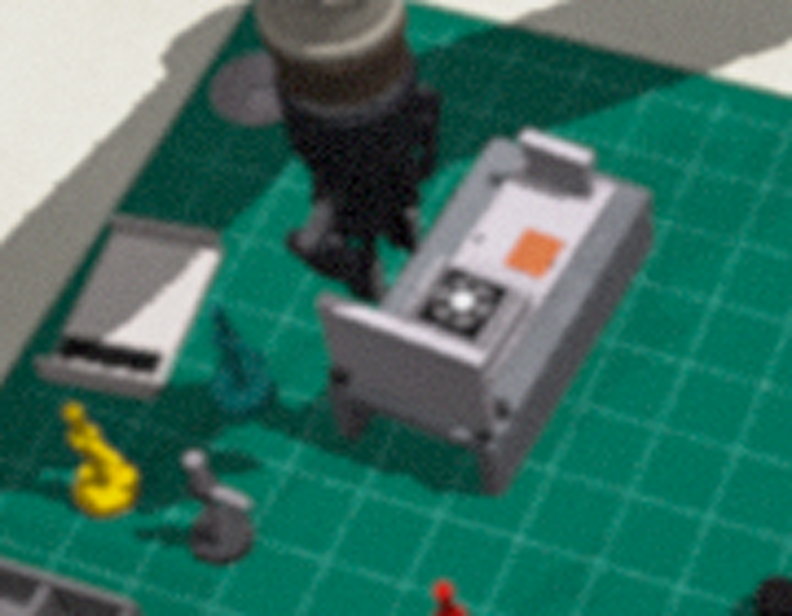

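```bash
python3 - <<'E'
from h import *
import pickle
from workcell import imaging
o,m=pickle.load(open('st1.pkl','rb'))
s=imaging.camera_model('scene')
t=o['eef_pos']; A=R.from_quat(o['tool_rot']).as_matrix()
for n,p in dict(tcp=t,tipL=t+A@[-.017,0,.025],tipR=t+A@[.017,0,.025],stoptop=[t[0],t[1],.135]).items():
    w=proj(m,p)[0]; q=proj(s,p)[0]; print(n,p.round(3),'wrist crop',((w-[160,150])*3.2).round(),'scene crop',((q-[110,120])*4.4).round())
def un(u,v,z): return unproj(m,160+(u+.5)/3.2-.5,150+(v+.5)/3.2-.5,z).round(4)
print('stop -y end',un(365,495,.135),un(410,495,.135), 'edge at row100',un(360,5,.135),un(410,5,.135))
print('turq', )
E
```

```text
tcp [ 0.624 -0.195  0.177] wrist crop [383. 362.] scene crop [386. 282.]
tipL [ 0.607 -0.193  0.152] wrist crop [296. 299.] scene crop [405. 287.]
tipR [ 0.641 -0.197  0.152] wrist crop [471. 299.] scene crop [377. 328.]Traceback (most recent call last):
  File "<stdin>", line 8, in <module>
AttributeError: 'list' object has no attribute 'round'. Did you mean: 'count'?
```

```bash
python3 - <<'E'
from h import *
import pickle
from workcell import imaging
o,m=pickle.load(open('st1.pkl','rb'))
def un(u,v,z): return unproj(m,160+(u+.5)/3.2-.5,150+(v+.5)/3.2-.5,z).round(4)
print('stop -y end',un(365,495,.135),un(410,495,.135), 'edge at row100',un(360,5,.135),un(410,5,.135))
a=cv2.imread('pics/sc1.png'); crop(a,160,120,70,80,8,'pics/s3.png')
a=cv2.imread('pics/st1.png'); crop(a,190,240,180,170,4,'pics/s4.png')
E
```

```text
stop -y end [ 0.6142 -0.2517  0.135 ] [ 0.6244 -0.2526  0.135 ] edge at row100 [ 0.6243 -0.1405  0.135 ] [ 0.6339 -0.1414  0.135 ]
```

View pics/s3.png

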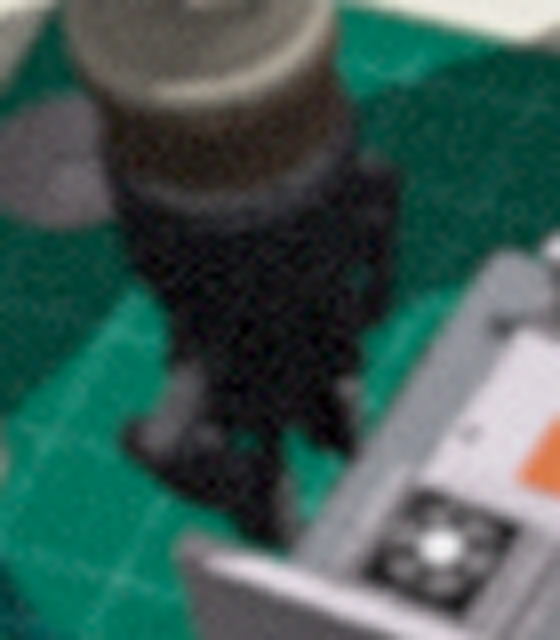

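View pics/s4.png

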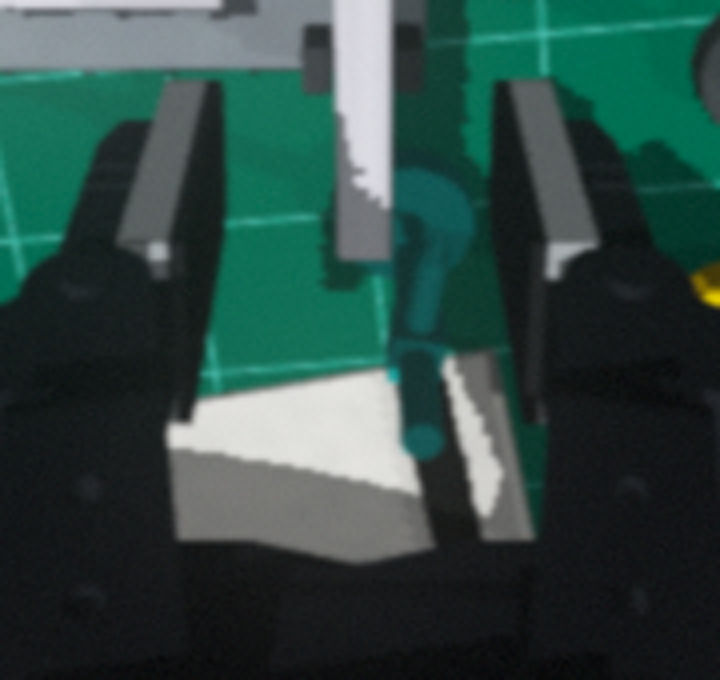

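Request:
carry_out([
  [0.007,0,0.15,0,-0.2],
  [0.007,0,0.27,0,-0.2],
  [0.007,0,0.27,0,-0.2],
  [0.007,0,0.27,0,-0.2],
])

```text
clock: 4.95
eef_pos: [0.6244, -0.1961, 0.1505]
tool_rot: [0.999, -0.048, 0.0, 0.0]
ft_force: [0.4, 0.0, 0.7]
grip_width: 0.0343
```

```bash
python3 snap.py st2; python3 - <<'E'
from h import *
a=cv2.imread('pics/st2.png')
crop(a,160,150,250,190,3.2,'pics/s5.png')
E
```

```text
4.95 [ 0.62439657 -0.19608815  0.15052716] [ 9.98867576e-01 -4.75766585e-02  1.65365467e-04  1.40080534e-05] [ 0.631747   -0.11326417  0.30273051] 0.03429504464703399 [0.38415991 0.02491032 0.70686449]
```

View pics/s5.png

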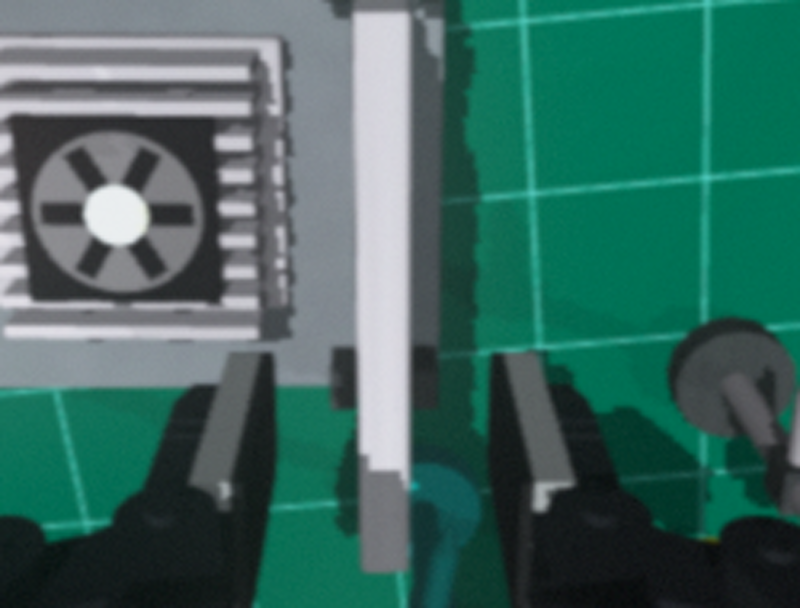

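```bash
python3 - <<'E'
from h import *
from workcell import imaging,bot
s=imaging.camera_model('scene'); im=imaging.camera('scene')[:,:,::-1]
cv2.imwrite('pics/sc2.png',im)
o=bot.get_obs(); t=o['eef_pos']; A=R.from_quat(o['tool_rot']).as_matrix()
big=cv2.resize(im[130:230,150:250],None,fx=6,fy=6,interpolation=cv2.INTER_CUBIC)
for dz,c in ((.025,(0,0,255)),(0.,(0,255,255)),(-.01,(255,0,255))):
  for sx in (-.017,.017):
   for sy in (-.011,.011):
    q=proj(s,t+A@[sx,sy,dz])[0]; q=((q-[150,130]+.5)*6).astype(int); cv2.circle(big,tuple(int(v) for v in q),3,c,-1)
for x,y in ((.6193,-.2521),(.6291,-.141+.002)):
    q=proj(s,[x,y,.135])[0]; q=((q-[150,130]+.5)*6).astype(int); cv2.circle(big,tuple(int(v) for v in q),3,(0,255,0),-1)
cv2.imwrite('pics/s6.png',big)
E
```

```text
(no output)
```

View pics/s6.png

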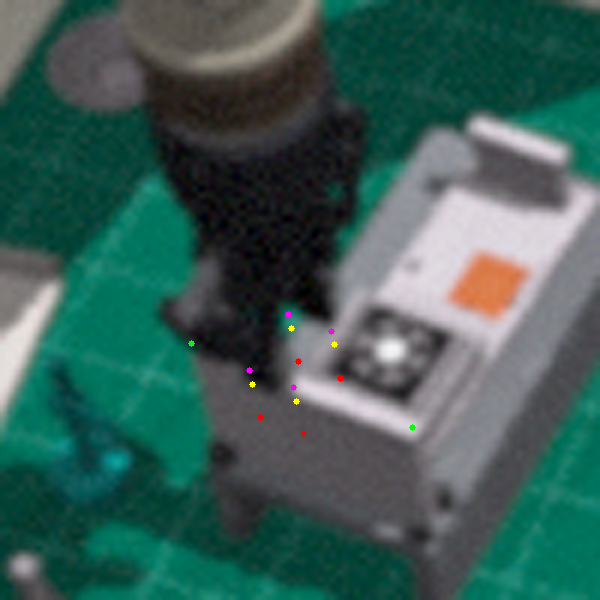

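Request:
carry_out([
  [0,-0.01,0.15,0,-0.2],
  [0,-0.01,0.32,0,-0.2],
  [0,-0.01,0.32,0,-0.2],
  [0,-0.01,0.32,0,-0.2],
])

```text
clock: 5.45
eef_pos: [0.6246, -0.1953, 0.1183]
tool_rot: [0.999, -0.048, -0.0, -0.0]
ft_force: [0.5, 0.2, 0.3]
grip_width: 0.0343
```

```bash
python3 snap.py st3; python3 - <<'E'
from h import *
from workcell import imaging,bot
a=cv2.imread('pics/st3.png')
crop(a,160,150,250,190,3.2,'pics/s7.png')
im=imaging.camera('scene')[:,:,::-1]; cv2.imwrite('pics/sc3.png',im); crop(im,150,130,100,100,6,'pics/s8.png')
E
```

```text
5.45 [ 0.62464691 -0.19530893  0.11834905] [ 9.98862632e-01 -4.76806309e-02 -4.93691524e-06 -5.94542799e-06] [ 0.63205761 -0.11248726  0.27054421] 0.034336154582617635 [0.51506871 0.1991854  0.25136396]
```

View pics/s7.png

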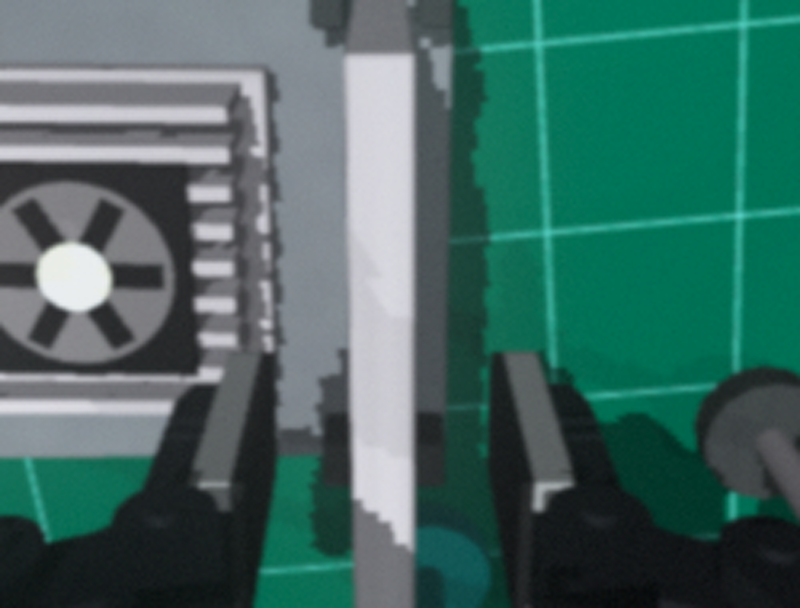

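View pics/s8.png

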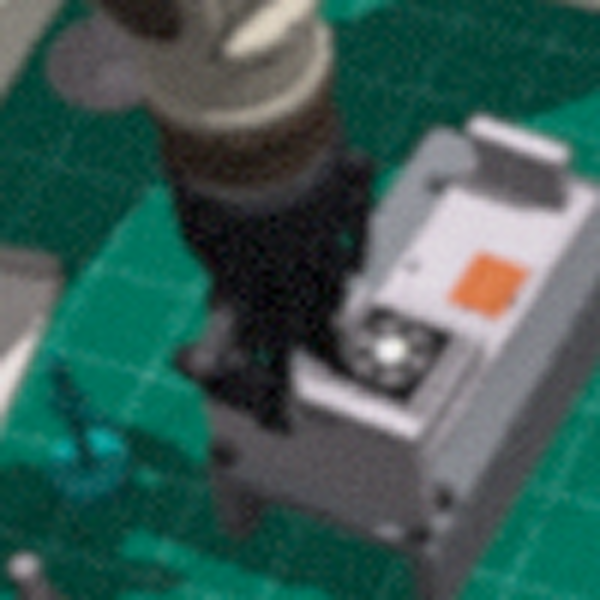

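Request:
carry_out([
  [0,0,0,0,-0.6],
  [0,0,0,0,-0.6],
  [0,0,0,0,-0.6],
])

```text
clock: 5.85
eef_pos: [0.6248, -0.1954, 0.1184]
tool_rot: [0.999, -0.048, 0.0, 0.0]
ft_force: [-0.3, 0.5, -0.8]
grip_width: 0.0171
```

```bash
python3 snap.py st4; python3 - <<'E'
from h import *
from workcell import imaging,bot
a=cv2.imread('pics/st4.png')
crop(a,210,200,150,150,5,'pics/s9.png')
im=imaging.camera('scene')[:,:,::-1]; cv2.imwrite('pics/sc4.png',im); crop(im,170,160,60,60,10,'pics/s10.png')
E
```

```text
5.85 [ 0.62483371 -0.19535437  0.118424  ] [ 9.98864019e-01 -4.76496961e-02  4.06294511e-04  1.10387108e-04] [ 0.63212983 -0.11248202  0.27062225] 0.017138386183440102 [-0.29216776  0.48423395 -0.84406514]
```

View pics/s9.png

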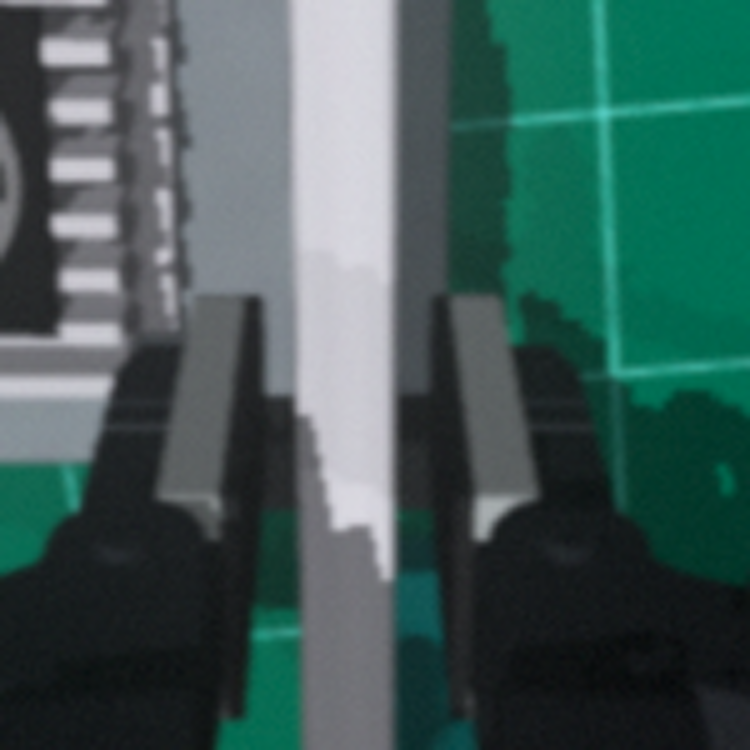

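View pics/s10.png

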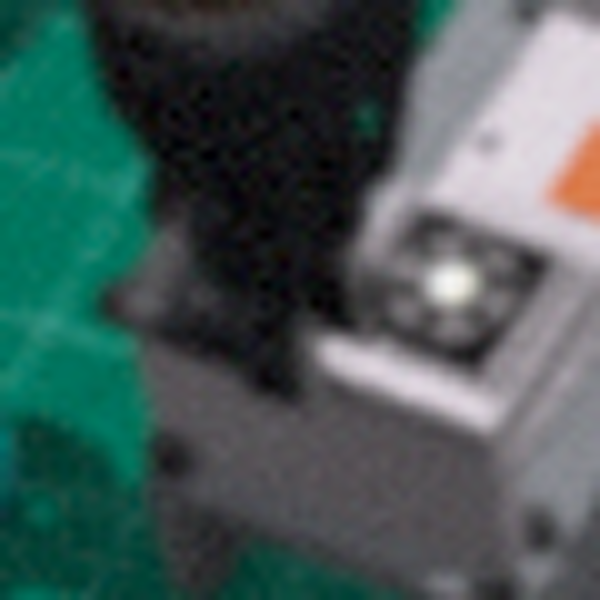

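Request:
carry_out([
  [0,0,0.14,0,-0.6],
  [0,0,0.14,0,-0.6],
  [0,0,0.14,0,-0.6],
])

```text
clock: 6.25
eef_pos: [0.6242, -0.1951, 0.1036]
tool_rot: [0.999, -0.048, -0.001, -0.0]
ft_force: [0.9, 0.4, 0.4]
grip_width: 0.017
```

Request:
carry_out([
  [0,0,0,0,-1],
  [0,0,0,0,-1],
  [0,0,0,0,-1],
  [0,0,0,0,-1],
])

```text
clock: 6.65
eef_pos: [0.6248, -0.1954, 0.1043]
tool_rot: [0.999, -0.048, 0.0, 0.0]
ft_force: [-0.4, -0.2, 0.6]
grip_width: 0.0089
```

```bash
python3 snap.py st5; python3 - <<'E'
from h import *
from workcell import imaging,bot
a=cv2.imread('pics/st5.png')
crop(a,210,180,150,150,5,'pics/s11.png')
im=imaging.camera('scene')[:,:,::-1]; cv2.imwrite('pics/sc5.png',im); crop(im,170,160,60,60,10,'pics/s12.png')
E
```

```text
6.65 [ 0.62481684 -0.19535031  0.10433966] [ 9.98862180e-01 -4.76887790e-02  3.46342324e-04  7.69343323e-05] [ 0.63213613 -0.11248071  0.25653006] 0.00885009527840487 [-0.37777537 -0.17362836  0.61062908]
```

View pics/s11.png

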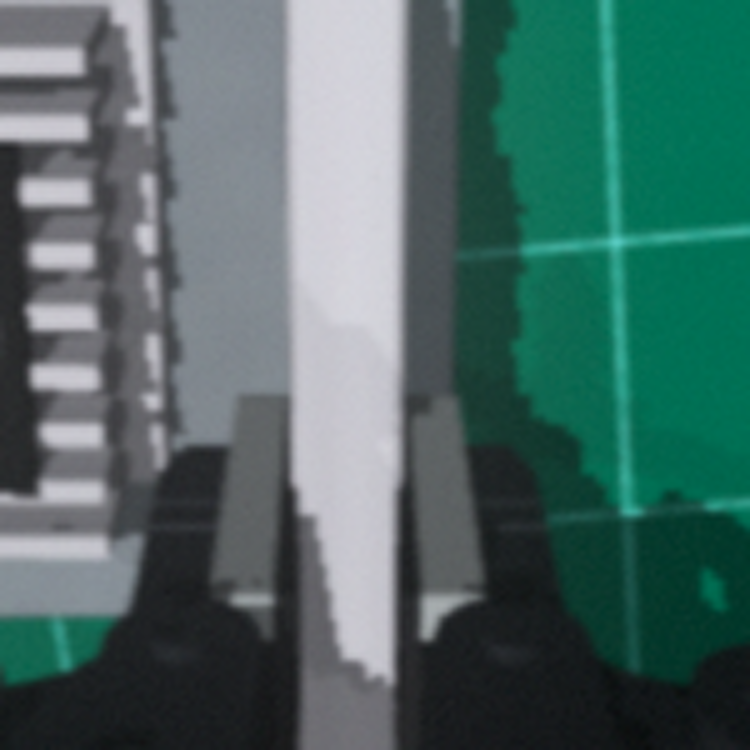

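View pics/s12.png

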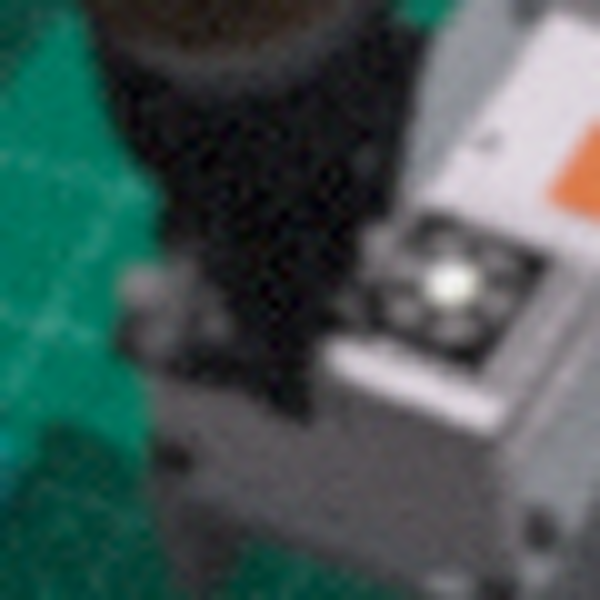

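Request:
carry_out([
  [0,0,-0.05,0,-1],
  [0,0,-0.1,0,-1],
  [0,0,-0.2,0,-1],
  [0,0,-0.3,0,-1],
  [0,0,-0.3,0,-1],
  [0,0,-0.3,0,-1],
])

```text
clock: 7.35
eef_pos: [0.625, -0.1954, 0.1347]
tool_rot: [0.999, -0.048, 0.001, 0.0]
ft_force: [-0.4, 0.1, -2.6]
grip_width: 0.0088
```

```bash
python3 snap.py st6; python3 - <<'E'
from h import *
from workcell import imaging,bot
im=imaging.camera('scene')[:,:,::-1]; cv2.imwrite('pics/sc6.png',im); crop(im,150,130,100,100,6,'pics/s14.png')
E
```

```text
7.35 [ 0.62501937 -0.19541773  0.13470779] [ 9.98863051e-01 -4.76658449e-02  7.29566371e-04  2.02711569e-04] [ 0.63221567 -0.11249832  0.2868583 ] 0.008795234555371864 [-0.37033428  0.05690382 -2.61785926]
```

View pics/st6.png

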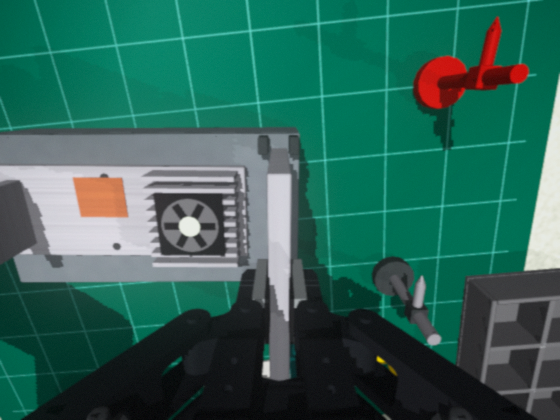

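View pics/s14.png

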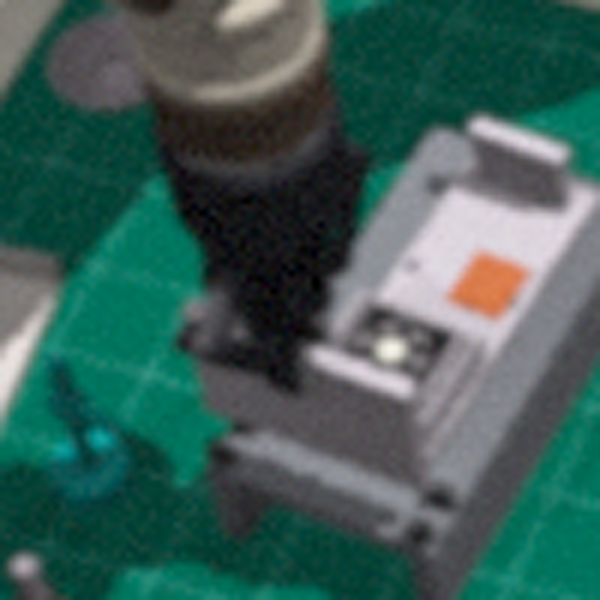

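Request:
carry_out([
  [0,0,-0.3,0,-1],
  [0,0,-0.6,0,-1],
  [0,0,-0.9,0,-1],
  [0,0,-0.9,0,-1],
])

```text
clock: 7.85
eef_pos: [0.6269, -0.196, 0.229]
tool_rot: [0.999, -0.048, 0.004, 0.001]
ft_force: [0.5, -0.2, -1.9]
grip_width: 0.0086
```

Request:
carry_out([
  [-0.1,-0.3,0,0,-1],
  [-0.2,-0.6,0,0,-1],
  [-0.27,-1,0,0,-1],
])

```text
clock: 8.15
eef_pos: [0.6058, -0.0933, 0.2218]
tool_rot: [0.999, -0.049, -0.002, 0.0]
ft_force: [0.8, 0.6, -2.3]
grip_width: 0.0085
```

Request:
carry_out([
  [-0.1,-0.35,0,0.02,-1],
  [-0.2,-0.7,0,0.05,-1],
  [-0.27,-1,0,0.05,-1],
])

```text
clock: 8.45
eef_pos: [0.5884, 0.0108, 0.222]
tool_rot: [0.996, -0.087, -0.002, 0.0]
ft_force: [1.0, -0.4, -1.6]
grip_width: 0.0086
```

```bash
python3 -c "
from workcell import bot
import numpy as np
o=bot.get_obs();q=o['tool_rot'];print(o['clock'],o['eef_pos'],np.degrees(2*np.arctan2(q[1],q[0])),o['grip_width'],o['ft_force'])"
```

```text
8.45 [0.58835533 0.01077175 0.22203459] -9.96606951721023 0.008620418799559972 [ 1.02343399 -0.36724516 -1.56667541]
```

Request:
carry_out([
  [-0.1,-0.35,0,0,-1],
  [-0.2,-0.7,0,0,-1],
  [-0.3,-1,0,0,-1],
])

```text
clock: 8.75
eef_pos: [0.5765, 0.1143, 0.222]
tool_rot: [0.996, -0.087, -0.001, 0.0]
ft_force: [1.3, -0.6, -2.0]
grip_width: 0.0086
```

Request:
carry_out([
  [-0.1,-0.3,0,0.003,-1],
  [-0.2,-0.6,0,0.003,-1],
  [-0.3,-0.8,0,0.003,-1],
  [-0.3,-0.8,0,0.003,-1],
  [-0.3,-0.8,0,0.003,-1],
])

```text
clock: 9.25
eef_pos: [0.5611, 0.1967, 0.2223]
tool_rot: [0.996, -0.089, -0.001, 0.001]
ft_force: [0.5, -0.6, -2.0]
grip_width: 0.0086
```

```bash
python3 snap.py rk2
```

```text
9.25 [0.56107845 0.19674131 0.22233295] [ 9.96070844e-01 -8.85500704e-02 -1.05902565e-03  7.98781036e-04] [0.57568522 0.27885772 0.37438241] 0.00861973560640178 [ 0.52149572 -0.57094433 -2.01780873]
```

View pics/rk2.png

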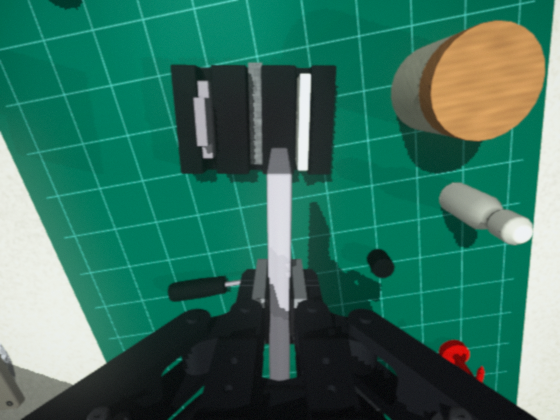

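```bash
python3 - <<'E'
from h import *
a=cv2.imread('pics/rk2.png')
crop(a,165,55,180,140,4.4,'pics/k1.png')
E
```

```text
(no output)
```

View pics/k1.png

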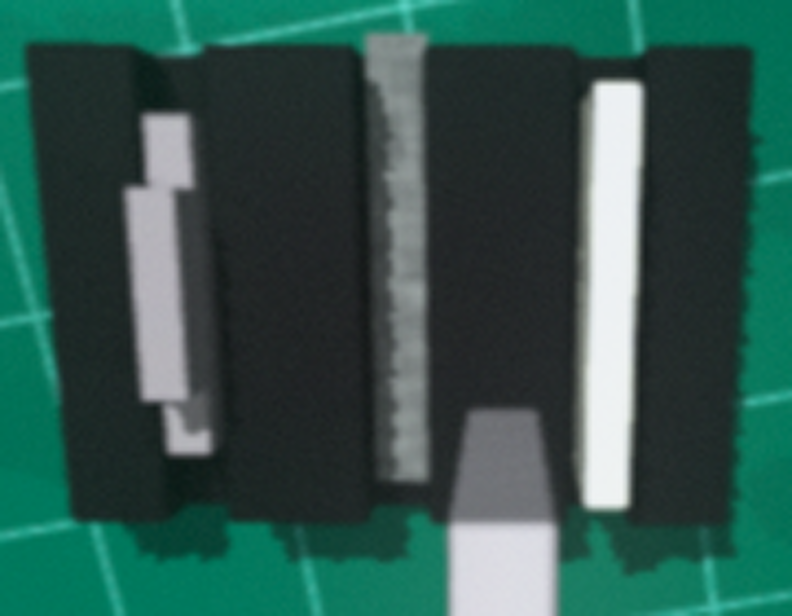

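```bash
python3 - <<'E'
from h import *
import pickle
o,m=pickle.load(open('rk2.pkl','rb'))
t=o['eef_pos']; A=R.from_quat(o['tool_rot']).as_matrix()
for k in (0,-.067):
  def un(u,v,z):
    x=165+(u+.5)/4.4-.5;y=55+(v+.5)/4.4-.5; f=f_of(m)
    xn,yn=(x-m['cx'])/f,(y-m['cy'])/f; g=1+k*(xn*xn+yn*yn)
    return unproj(m,m['cx']+f*xn/g,m['cy']+f*yn/g,z)
  f1=(un(365,35,.01)+un(428,35,.01))/2; f2=(un(376,480,.01)+un(429,480,.01))/2
  e1=(un(363,47,.035)+un(430,47,.035))/2; e2=(un(370,518,.035)+un(430,518,.035))/2
  for n,(a,b) in dict(felt=(f1,f2),edge=(e1,e2)).items():
    print(n,a[:2].round(4),b[:2].round(4),'ang',np.degrees(np.arctan2(*(a-b)[:2])).round(2))
    for y in (a,b): 
        d=A.T@(y-t); print('   tool x,y offset',d[:2].round(4))
  c=[un(u,410,t[2]-.0443) for u in (468,538)]+[un(u,522,t[2]+.0305) for u in (449,556)]
  for q in c: print('stop corner tool',(A.T@(q-t)).round(4))
E
```

```text
felt [0.5567 0.3216] [0.5366 0.2158] ang 10.79
   tool x,y offset [-0.0259 -0.1225]
   tool x,y offset [-0.0271 -0.0148]
edge [0.5575 0.3163] [0.5367 0.2108] ang 11.17
   tool x,y offset [-0.0242 -0.1174]
   tool x,y offset [-0.0261 -0.0099]
stop corner tool [-0.0053 -0.0562  0.0442]
stop corner tool [ 0.0046 -0.0562  0.0442]
stop corner tool [-0.0052 -0.0565 -0.0306]
stop corner tool [ 0.0044 -0.0565 -0.0306]
felt [0.5568 0.3239] [0.5365 0.2159] ang 10.62
   tool x,y offset [-0.0262 -0.1248]
   tool x,y offset [-0.0271 -0.0149]
edge [0.5576 0.3183] [0.5367 0.2109] ang 11.01
   tool x,y offset [-0.0245 -0.1194]
   tool x,y offset [-0.0261 -0.01  ]
stop corner tool [-0.0053 -0.0564  0.0442]
stop corner tool [ 0.0046 -0.0564  0.0442]
stop corner tool [-0.0052 -0.0566 -0.0306]
stop corner tool [ 0.0044 -0.0566 -0.0306]
```

Request:
carry_out([
  [-0.26,-0.35,0,0.004,-1],
  [-0.26,-0.635,0,0.004,-1],
  [-0.26,-0.635,0.4,0.004,-1],
  [-0.26,-0.635,0.8,0.004,-1],
  [-0.26,-0.635,0.95,0.004,-1],
  [-0.26,-0.635,0.95,0.004,-1],
  [-0.26,-0.635,0.95,0.004,-1],
])

```text
clock: 10.0
eef_pos: [0.5482, 0.2628, 0.1291]
tool_rot: [0.996, -0.093, 0.0, 0.0]
ft_force: [0.9, 0.4, -2.0]
grip_width: 0.0087
```

```bash
python3 snap.py rk3; python3 - <<'E'
from h import *
from workcell import imaging
a=cv2.imread('pics/rk3.png')
crop(a,150,100,250,190,3.2,'pics/k2.png')
im=imaging.camera('scene')[:,:,::-1]; cv2.imwrite('pics/sc7.png',im); crop(im,320,170,100,100,6,'pics/k3.png')
E
```

```text
10.0 [0.54815898 0.26284348 0.12908684] [ 9.95658748e-01 -9.30787296e-02  1.55841485e-05  8.26179256e-05] [0.56318623 0.3445841  0.28128875] 0.008738821036885416 [ 0.92435678  0.42481522 -1.98641155]
```

View pics/k2.png

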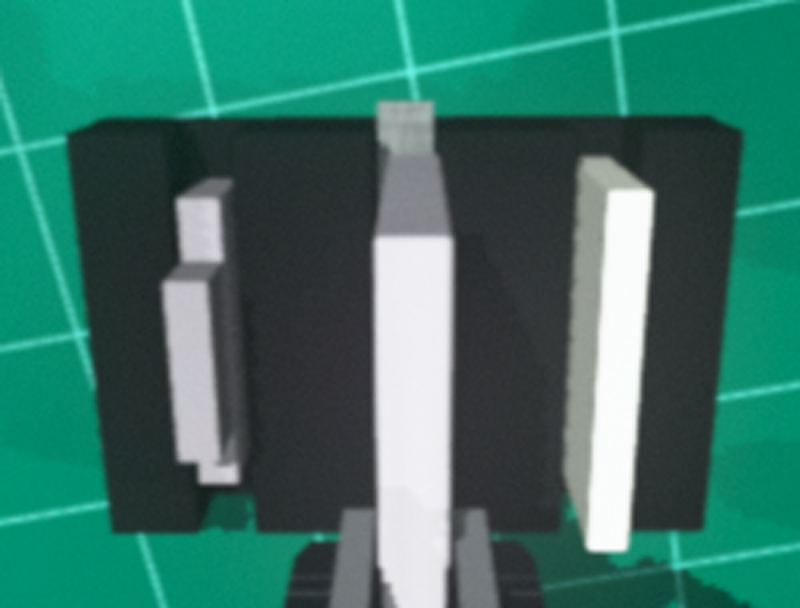

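View pics/k3.png

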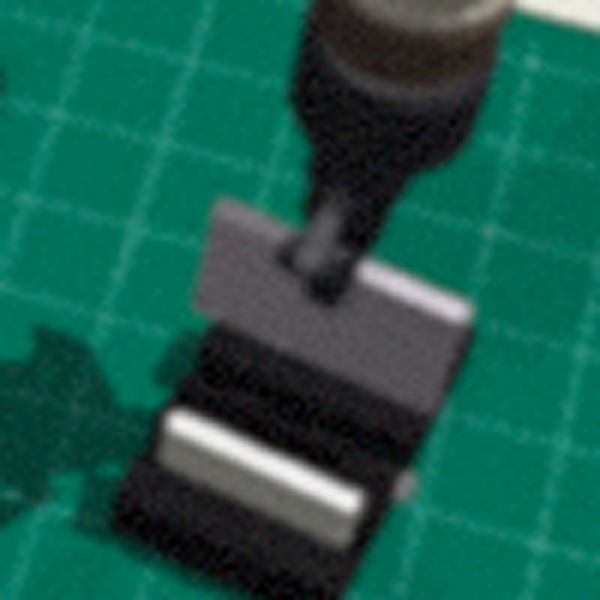

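```bash
python3 - <<'E'
from h import *
import pickle
o,m=pickle.load(open('rk3.pkl','rb'))
t=o['eef_pos']; A=R.from_quat(o['tool_rot']).as_matrix()
def un(u,v,z): return unproj(m,150+(u+.5)/3.2-.5,100+(v+.5)/3.2-.5,z)
def T(p): return (A.T@(p-t)).round(4)
print('felt',T(un(377.5,103,.01)),T(un(434.5,103,.01)))
print('top',T(un(69,135,.035)),T(un(741,135,.035)),'bot',T(un(112,531,.035)),T(un(703,530,.035)))
print('walls bot: ',T(un(203,531,.035)),T(un(257,531,.035)),T(un(562,529,.035)))
print('stop',T(un(378,155,t[2]-.0443)),T(un(437,155,t[2]-.0443)))
E
```

```text
felt [-0.0098 -0.0593  0.1191] [ 0.0052 -0.0593  0.1191]
top [-0.0836 -0.054   0.0941] [ 0.0789 -0.0539  0.0941] bot [-0.0839  0.054   0.0941] [0.0798 0.0538 0.0941]
walls bot:  [-0.0587  0.054   0.0941] [-0.0438  0.054   0.0941] [0.0407 0.0534 0.0941]
stop [-0.0073 -0.056   0.0443] [ 0.0042 -0.056   0.0443]
```

Request:
carry_out([
  [-0.014,0,0.2,0,-1],
  [-0.014,0,0.4,0,-1],
  [-0.014,0,0.45,0,-1],
  [-0.014,0,0.5,0,-1],
  [-0.014,0,0.55,0,-1],
  [-0.014,0,0.6,0,-1],
  [-0.014,0,0.65,0,-1],
  [-0.014,0,0.65,0,-1],
])

```text
clock: 10.9
eef_pos: [0.5458, 0.2638, 0.0633]
tool_rot: [0.996, -0.092, -0.0, 0.0]
ft_force: [-0.6, 0.1, -1.9]
grip_width: 0.0086
```

Request:
carry_out([
  [0,0,0.04,0,-1],
  [0,0,0.07,0,-1],
  [0,0,0.085,0,-1],
  [0,0,0.09,0,-1],
  [0,0,0.09,0,-1],
])

```text
clock: 11.4
eef_pos: [0.5462, 0.264, 0.0548]
tool_rot: [0.996, -0.092, -0.0, 0.0]
ft_force: [-0.6, 0.3, -2.3]
grip_width: 0.0087
```

```bash
python3 snap.py rk4; python3 - <<'E'
from h import *
from workcell import imaging
a=cv2.imread('pics/rk4.png')
crop(a,150,150,250,190,3.2,'pics/k4.png')
im=imaging.camera('scene')[:,:,::-1]; cv2.imwrite('pics/sc8.png',im); crop(im,320,170,100,100,6,'pics/k5.png')
E
```

```text
11.4 [0.54622404 0.26400743 0.0548409 ] [ 9.95731072e-01 -9.23018427e-02 -3.24070220e-05  2.07048744e-05] [0.56111238 0.34577792 0.20703843] 0.008677482251628307 [-0.60722794  0.31125246 -2.33601901]
```

View pics/k4.png

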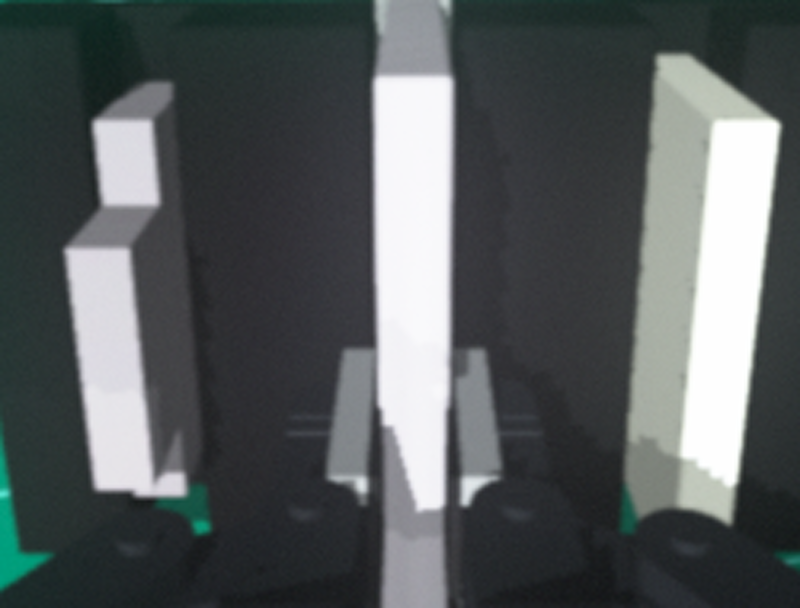

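View pics/k5.png

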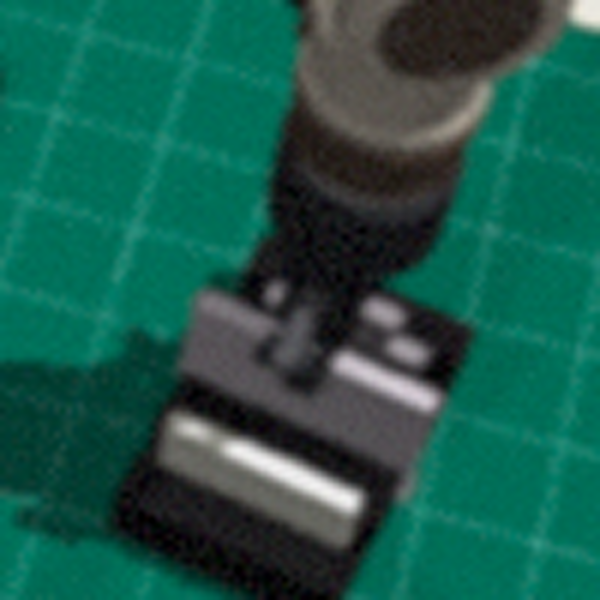

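Request:
carry_out([
  [0,0,0.01,0,-1],
  [0,0,0.015,0,-1],
  [0,0,0.02,0,-1],
  [0,0,0.02,0,-1],
])

```text
clock: 11.9
eef_pos: [0.5467, 0.2642, 0.0543]
tool_rot: [0.996, -0.092, 0.001, -0.0]
ft_force: [-2.3, -1.1, 5.8]
grip_width: 0.0083
```

Request:
carry_out([
  [0,0,0.01,0,-0.5],
  [0,0,0.01,0,-0.5],
  [0,0,0.01,0,-0.5],
  [0,0,0.01,0,-0.5],
])

```text
clock: 12.3
eef_pos: [0.5462, 0.264, 0.0517]
tool_rot: [0.996, -0.092, -0.0, 0.0]
ft_force: [-0.3, 0.0, 0.6]
grip_width: 0.0216
```

Request:
carry_out([
  [0,0,-0.2,0,-0.5],
  [0,0,-0.5,0,-0.5],
  [0,0,-0.9,0,-0.5],
  [0,0,-0.9,0,-0.5],
  [0,0,-0.9,0,-0.5],
])

```text
clock: 12.8
eef_pos: [0.5471, 0.2645, 0.1432]
tool_rot: [0.996, -0.092, 0.001, -0.001]
ft_force: [-0.2, 0.0, -0.8]
grip_width: 0.0216
```

```bash
python3 snap.py rk5; python3 - <<'E'
from h import *
from workcell import imaging
im=imaging.camera('scene')[:,:,::-1]; cv2.imwrite('pics/sc9.png',im); crop(im,320,170,100,100,6,'pics/k6.png')
E
```

```text
12.8 [0.54714488 0.26445821 0.14324703] [ 9.95730984e-01 -9.22887056e-02  1.38776728e-03 -8.22829762e-04] [0.56158291 0.3460086  0.29559416] 0.0215971313426236 [-0.17832673  0.0444063  -0.78758214]
```

View pics/rk5.png

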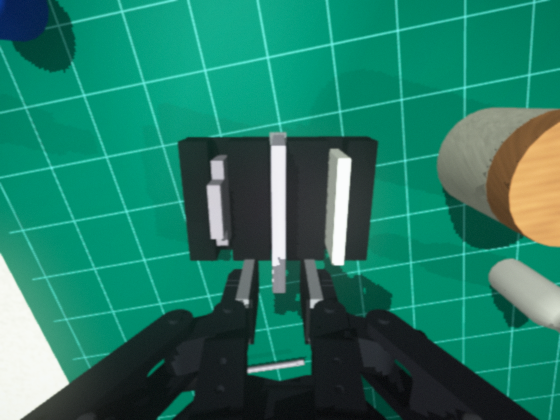

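View pics/k6.png

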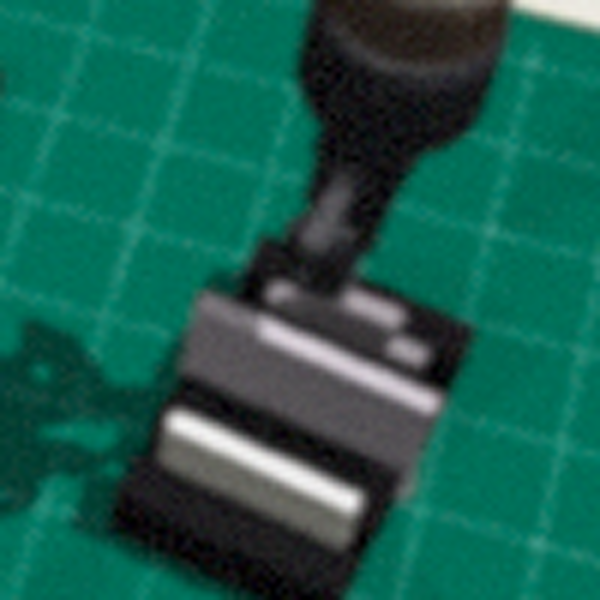

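Request:
carry_out([
  [0,0,-0.4,0,-0.3],
  [0.1,0.3,-0.8,0,-0.3],
  [0.15,0.7,-1,-0.02,-0.3],
  [0.18,1,-1,-0.055,-0.3],
])

```text
clock: 13.3
eef_pos: [0.5468, 0.1613, 0.2442]
tool_rot: [0.999, -0.048, 0.002, -0.0]
ft_force: [-0.0, 0.1, 0.2]
grip_width: 0.0302
```

Request:
carry_out([
  [0.1,0.4,0,0,-0.3],
  [0.1,0.8,0,0,-0.3],
  [0.1,1,0,0,-0.3],
])

```text
clock: 13.6
eef_pos: [0.5444, 0.0589, 0.24]
tool_rot: [0.999, -0.051, -0.002, 0.001]
ft_force: [0.8, 0.4, -0.6]
grip_width: 0.03
```

Request:
carry_out([
  [0.1,0.4,0,0,-0.3],
  [0.1,0.8,0,0,-0.3],
  [0.1,1,0,0,-0.3],
])

```text
clock: 13.9
eef_pos: [0.5445, -0.0414, 0.2398]
tool_rot: [0.999, -0.051, -0.002, 0.0]
ft_force: [-0.2, 1.2, -0.7]
grip_width: 0.0298
```

Request:
carry_out([
  [0.1,0.4,0,0,-0.3],
  [0.1,0.8,0,0,-0.3],
  [0.1,1,0,0,-0.3],
  [0.1,1,0,0,-0.3],
  [0.1,1,0,0,-0.3],
])

```text
clock: 14.4
eef_pos: [0.5452, -0.1391, 0.2403]
tool_rot: [0.999, -0.05, -0.001, -0.001]
ft_force: [-0.7, 0.1, -0.1]
grip_width: 0.03
```

```bash
python3 snap.py bd1
```

```text
14.4 [ 0.54517172 -0.1390806   0.24031868] [ 9.98760348e-01 -4.97525064e-02 -1.45708060e-03 -5.77163548e-04] [ 0.55336956 -0.05647968  0.39260887] 0.029984453753491656 [-0.72373354  0.09804568 -0.08354586]
```

View pics/bd1.png

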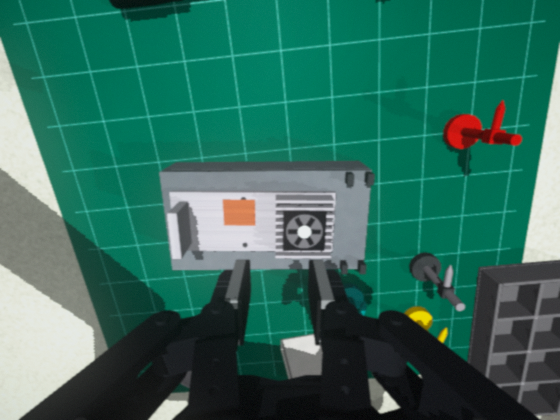

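```bash
python3 - <<'E'
from h import *
a=cv2.imread('pics/bd1.png')
crop(a,155,150,125,125,6,'pics/b1.png');crop(a,265,150,120,130,6,'pics/b2.png');crop(a,400,240,80,80,7,'pics/b3.png')
E
```

```text
(no output)
```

View pics/b1.png

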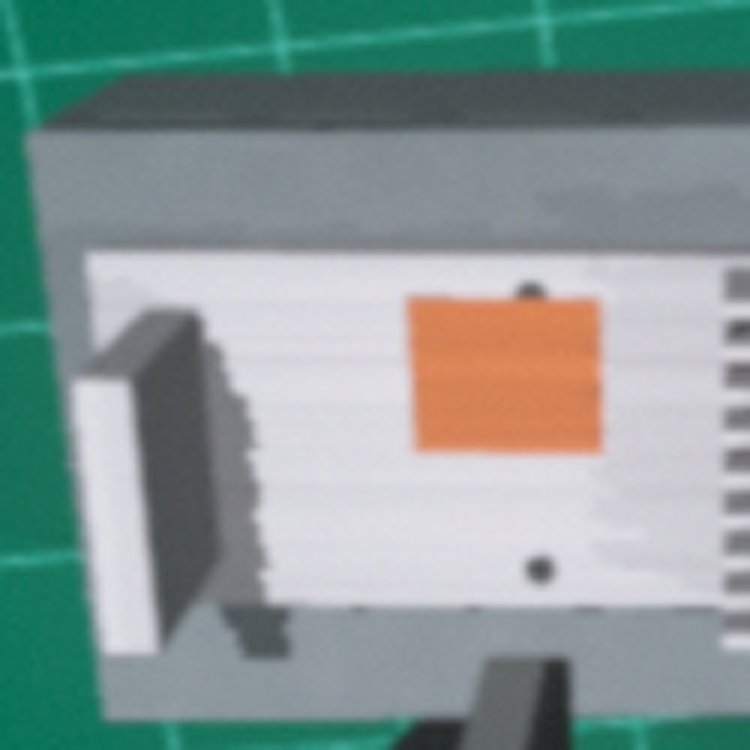

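View pics/b2.png

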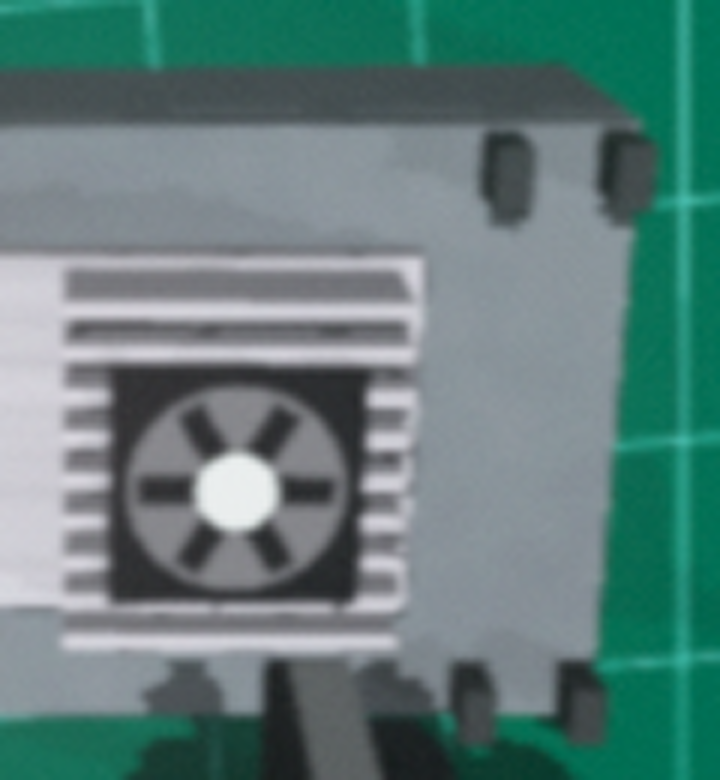

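View pics/b3.png

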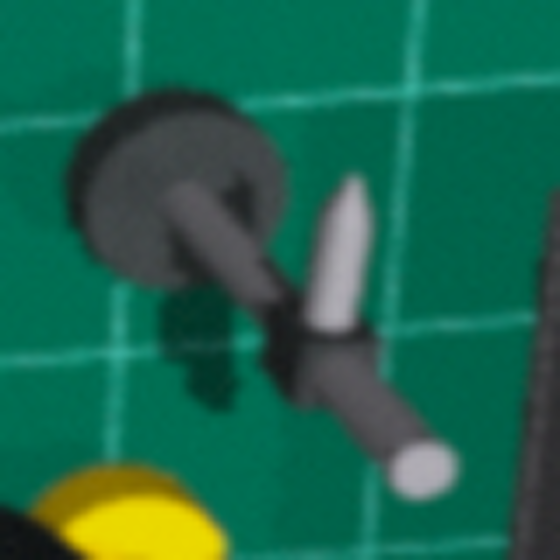

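```bash
cat > fit3.py <<'E'
from h import *
import pickle
from scipy.optimize import least_squares
o,m=pickle.load(open('bd1.pkl','rb'))
def pd(m,p,k):
    f=f_of(m); q=R.from_quat(m['rotation']).inv().apply(np.atleast_2d(p)-np.array(m['eye']))
    x=q[:,0]/-q[:,2]; y=-q[:,1]/-q[:,2]; g=1+k*(x*x+y*y)
    return np.c_[m['cx']+f*x*g,m['cy']+f*y*g]
def c(x0,y0,s): return lambda u,v:(x0+(u+.5)/s-.5,y0+(v+.5)/s-.5)
b1=c(155,150,6);b2=c(265,150,6);b3=c(400,240,7)
RI=[((-.115,.06,.06),b1(28,130)),((-.115,-.06,.06),b1(104,718)),((.115,.06,.06),b2(640,122)),((.115,-.06,.06),b2(594,714))]
BD=[((-.09,.035,.008),b1(87,252)),((.09,.035,.008),b2(425,257)),((-.08,.025,.048),b1(73,379)),((-.07,.025,.048),b1(132,379)),((-.07,-.025,.048),b1(158,654)),((-.08,-.025,.048),b1(105,654))]
GA=[((0,.035,.064),b3(352,178)),((0,0,.097),b3(424,470))]
def tr(P,q,z): return R.from_euler('z',q[2]).apply(P)+[q[0],q[1],z]
sets=[(np.array([s[0] for s in S]),np.array([s[1] for s in S]),z) for S,z in((RI,0),(BD,.06),(GA,0))]
def unp(q): return q[0],[q[1:4],q[4:7],np.r_[q[7:9],q[3]]]
def res(q,split=False):
    k,L=unp(q); out=[(pd(m,tr(P,l,z),k)-U) for (P,U,z),l in zip(sets,L)]
    return out if split else np.concatenate([a.ravel() for a in out])
for k in (0,-.03,-.06):
    r=least_squares(lambda q:res(np.r_[k,q[1:]]),[k,.52,-.18,-.09,.51,-.18,-.1,.73,-.29],x_scale=.1)
    r.x[0]=k; k,L=unp(r.x); print('k',k,'cost',r.cost)
    ri=L[0]
    for n,l in zip(['riser','board','gauge'],L): print(n,l[:2].round(4),np.degrees(l[2]).round(2),'in riser',R.from_euler('z',-ri[2]).apply([*(l[:2]-ri[:2]),0]).round(4)[:2])
    for a in res(r.x,True): print('  ',a.round(1).tolist())
    b=tr(np.array([[.09,0,0],[-.075,0,0]]),L[1],0); print('front,rib',b.round(4)[:,:2].tolist(), 'front in riser',R.from_euler('z',-ri[2]).apply(b-[ri[0],ri[1],0]).round(4)[:,:2].tolist())
E
python3 fit3.py
```

```text
k 0.0 cost 1.7869094574717979
riser [ 0.5253 -0.1838] -5.29 in riser [0. 0.]
board [ 0.5113 -0.179 ] -6.1 in riser [-0.0144  0.0035]
gauge [ 0.732  -0.2915] -5.29 in riser [ 0.2157 -0.0882]
   [[-0.6, 0.0], [-0.0, 0.3], [0.9, -0.1], [-0.4, -0.0]]
   [[-0.4, -0.3], [0.7, 0.1], [-0.5, -0.2], [0.0, -0.1], [0.6, 0.4], [-0.4, 0.3]]
   [[0.2, -0.3], [-0.2, 0.3]]
front,rib [[0.6008, -0.1885], [0.4367, -0.171]] front in riser [[0.0755, 0.0022], [-0.0894, 0.0045]]
k -0.03 cost 1.2628972538970515
riser [ 0.5252 -0.1837] -5.28 in riser [0. 0.]
board [ 0.5109 -0.179 ] -6.09 in riser [-0.0146  0.0034]
gauge [ 0.7345 -0.2929] -5.28 in riser [ 0.2185 -0.0895]
   [[-0.2, 0.2], [0.4, 0.0], [0.5, -0.0], [-0.7, -0.3]]
   [[-0.3, -0.1], [0.3, 0.1], [-0.4, -0.2], [0.0, -0.1], [0.7, 0.2], [-0.2, 0.1]]
   [[0.5, 0.0], [-0.5, -0.0]]
front,rib [[0.6004, -0.1885], [0.4364, -0.171]] front in riser [[0.0754, 0.0021], [-0.0896, 0.0045]]
k -0.06 cost 2.2896264377076414
riser [ 0.525  -0.1837] -5.27 in riser [0. 0.]
board [ 0.5106 -0.179 ] -6.09 in riser [-0.0148  0.0033]
gauge [ 0.7372 -0.2945] -5.27 in riser [ 0.2214 -0.0909]
   [[0.3, 0.4], [0.7, -0.2], [0.1, 0.0], [-1.1, -0.5]]
   [[-0.2, -0.0], [-0.1, 0.2], [-0.3, -0.1], [0.0, -0.1], [0.7, 0.1], [-0.1, -0.0]]
   [[0.8, 0.4], [-0.8, -0.4]]
front,rib [[0.6001, -0.1885], [0.436, -0.171]] front in riser [[0.0752, 0.002], [-0.0898, 0.0044]]
```

Request:
carry_out([
  [-0.4,0.2,0.2,0.004,-0.3],
  [-0.8,0.42,0.5,0.004,-0.3],
  [-1,0.42,0.8,0.004,-0.3],
  [-1,0.42,0.9,0.004,-0.3],
  [-1,0.42,0.9,0.004,-0.3],
  [-1,0.42,0.9,0.004,-0.3],
])

```text
clock: 15.05
eef_pos: [0.4444, -0.1708, 0.1531]
tool_rot: [0.999, -0.051, 0.001, 0.0]
ft_force: [0.2, -0.1, -0.1]
grip_width: 0.0299
```

```bash
python3 snap.py bd2; python3 - <<'E'
from h import *
a=cv2.imread('pics/bd2.png')
crop(a,180,110,200,190,4,'pics/b4.png')
E
```

```text
15.05 [ 0.44440895 -0.17075403  0.15306741] [ 9.98673818e-01 -5.14637306e-02  1.40862720e-03  3.24999061e-04] [ 0.4520418  -0.08785988  0.30521814] 0.029941327025804376 [ 0.16173324 -0.14697011 -0.1478828 ]
```

View pics/b4.png

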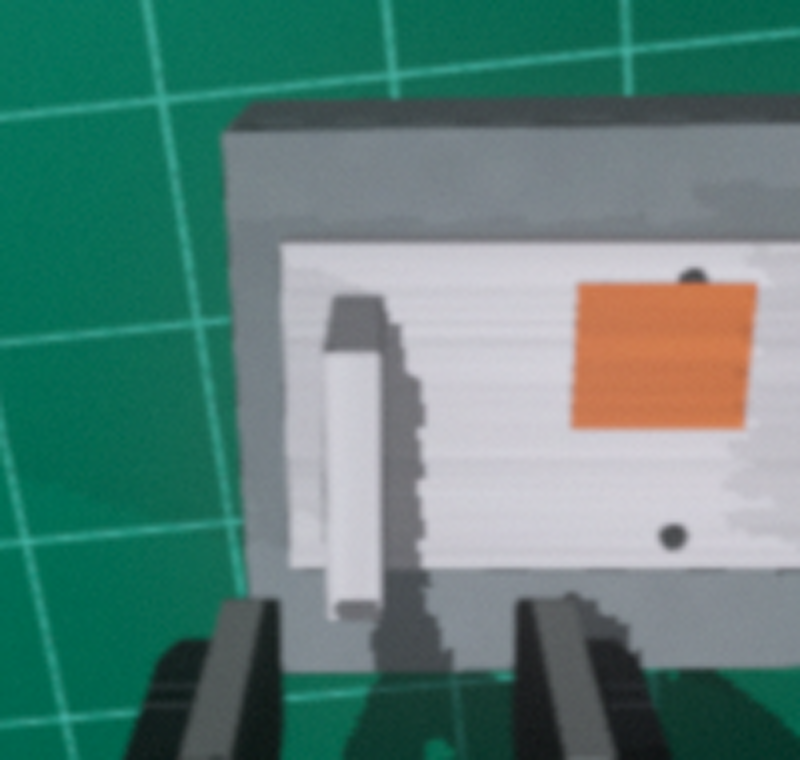

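```bash
python3 - <<'E'
from h import *
import pickle
o,m=pickle.load(open('bd2.pkl','rb'))
t=o['eef_pos']; A=R.from_quat(o['tool_rot']).as_matrix()
def un(u,v,z): return unproj(m,180+(u+.5)/4-.5,110+(v+.5)/4-.5,z)
for p in [(325,352),(381,352),(332,617),(380,612)]: q=un(*p,.108); print(q[:2].round(4),(A.T@(q-t)).round(4)[:2])
for p in [(281,243),(290,567)]: q=un(*p,.068); print(q[:2].round(4),(A.T@(q-t)).round(4)[:2])
E
```

```text
[ 0.4347 -0.1459] [-0.0123 -0.0237]
[ 0.4439 -0.1469] [-0.0031 -0.0237]
[ 0.43   -0.1947] [-0.012   0.0253]
[ 0.4385 -0.1946] [-0.0035  0.0243]
[ 0.4255 -0.1351] [-0.0228 -0.0335]
[ 0.4181 -0.2037] [-0.023   0.0354]
```

Request:
carry_out([
  [-0.077,0,0.1,0,-0.3],
  [-0.077,0,0.3,0,-0.3],
  [-0.077,0,0.45,0,-0.3],
  [-0.077,0,0.55,0,-0.3],
  [-0.077,0,0.62,0,-0.3],
  [-0.077,0,0.62,0,-0.3],
])

```text
clock: 15.7
eef_pos: [0.435, -0.1701, 0.0897]
tool_rot: [0.999, -0.052, -0.0, -0.0]
ft_force: [-0.6, -1.2, -0.0]
grip_width: 0.0302
```

```bash
python3 snap.py bd3; python3 - <<'E'
from h import *
from workcell import imaging
a=cv2.imread('pics/bd3.png')
crop(a,180,150,200,190,4,'pics/b5.png')
im=imaging.camera('scene')[:,:,::-1]; cv2.imwrite('pics/sc10.png',im); crop(im,180,120,90,90,7,'pics/b6.png')
E
```

```text
15.7 [ 0.43502618 -0.17014083  0.08968417] [ 9.98643159e-01 -5.20751187e-02 -1.45419935e-04 -4.02247116e-05] [ 0.44324635 -0.08739776  0.24188453] 0.030200073796401133 [-0.62449506 -1.21449694 -0.01820793]
```

View pics/b5.png

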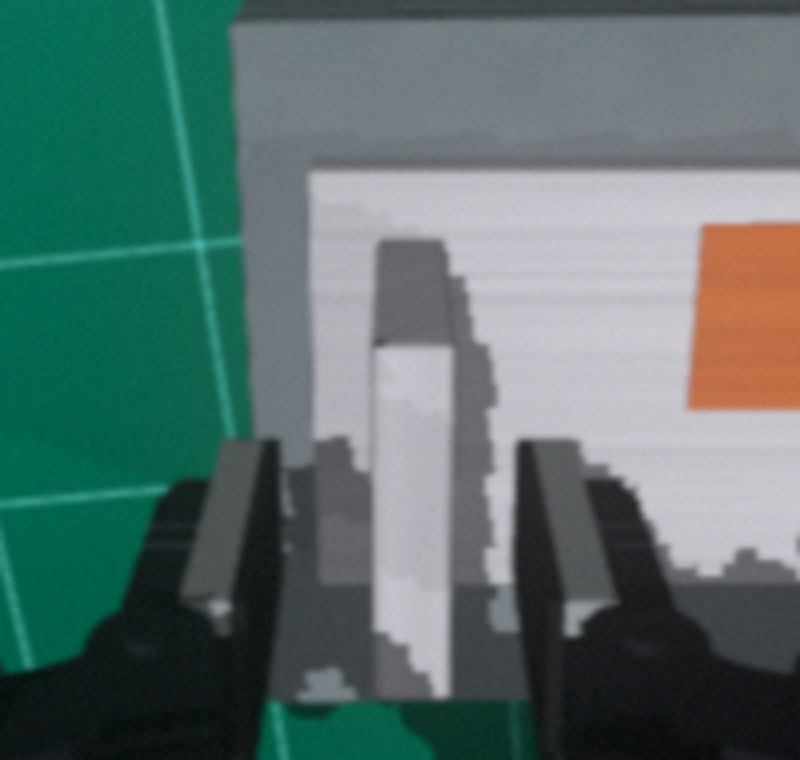

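View pics/b6.png

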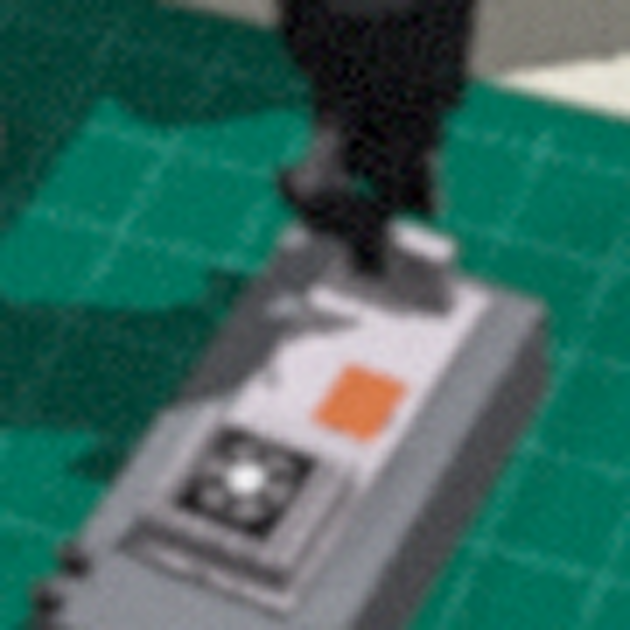

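Request:
carry_out([
  [0.018,0,0.04,0,-0.3],
  [0.018,0,0.08,0,-0.3],
  [0.018,0,0.08,0,-0.3],
])

```text
clock: 16.1
eef_pos: [0.4361, -0.1704, 0.0815]
tool_rot: [0.999, -0.052, -0.0, -0.0]
ft_force: [0.1, 0.2, 0.5]
grip_width: 0.0297
```

```bash
python3 snap.py bd4; python3 - <<'E'
from h import *
import pickle
o,m=pickle.load(open('bd4.pkl','rb'))
a=cv2.imread('pics/bd4.png')
crop(a,180,150,200,190,4,'pics/b7.png')
E
```

```text
16.1 [ 0.43610473 -0.17035633  0.08149113] [ 9.98627199e-01 -5.23792442e-02 -3.47603751e-04 -1.05903282e-04] [ 0.44442825 -0.08764345  0.2337371 ] 0.029672083080613334 [0.10760623 0.24176587 0.48214989]
```

View pics/b7.png

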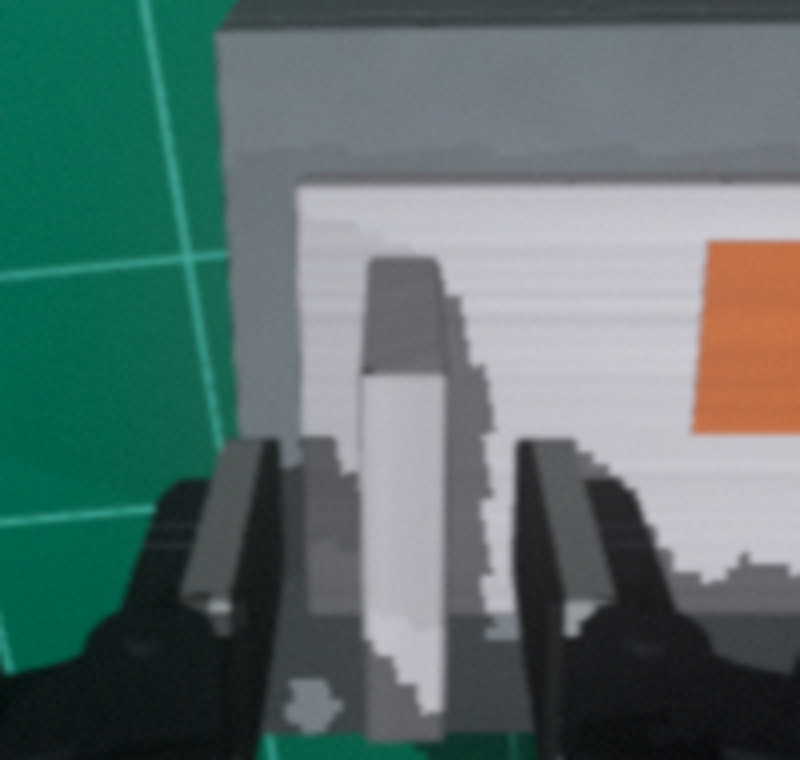

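Request:
carry_out([
  [0.006,0,0.03,0,-0.3],
  [0.006,0,0.06,0,-0.3],
  [0.006,0,0.09,0,-0.3],
  [0.006,0,0.12,0,-0.3],
  [0.006,0,0.12,0,-0.3],
])

```text
clock: 16.65
eef_pos: [0.4365, -0.1703, 0.0693]
tool_rot: [0.999, -0.052, -0.001, -0.0]
ft_force: [-0.3, -0.4, 0.1]
grip_width: 0.0299
```

```bash
python3 snap.py bd5; python3 - <<'E'
from h import *
from workcell import imaging
a=cv2.imread('pics/bd5.png')
crop(a,180,150,200,190,4,'pics/b8.png')
im=imaging.camera('scene')[:,:,::-1]; cv2.imwrite('pics/sc11.png',im); crop(im,200,120,60,60,10,'pics/b9.png')
E
```

```text
16.65 [ 0.43652797 -0.17032041  0.06934144] [ 9.98629298e-01 -5.23373689e-02 -5.38088495e-04 -1.86171652e-04] [ 0.44490297 -0.08765079  0.22157063] 0.029858630329079698 [-0.30215584 -0.36139303  0.08299899]
```

View pics/b8.png

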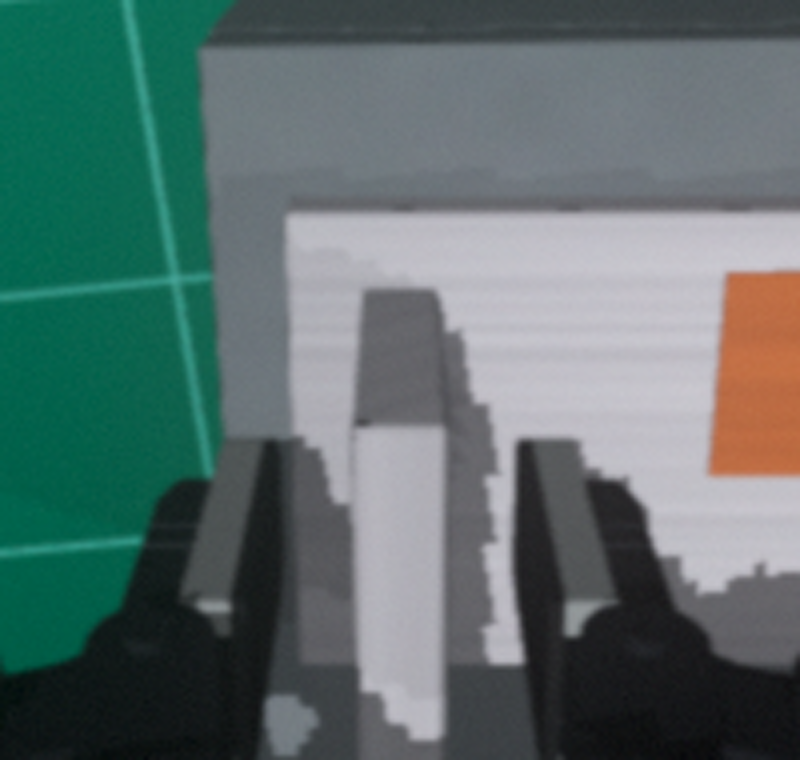

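View pics/b9.png

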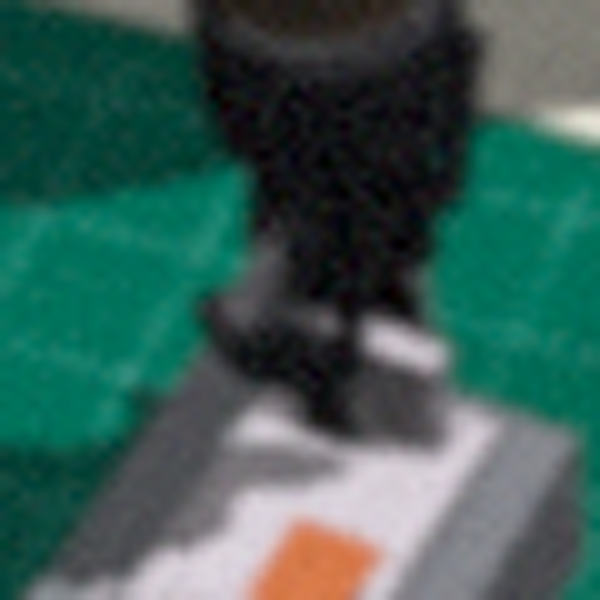

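Request:
carry_out([
  [0.003,0,-0.04,0,-0.3],
  [0.003,0,-0.04,0,-0.5],
  [0.003,0,-0.04,0,-0.7],
  [0.003,0,-0.04,0,-1],
  [0.003,0,-0.04,0,-1],
  [0.003,0,-0.04,0,-1],
  [0.003,0,-0.04,0,-1],
  [0.003,0,-0.04,0,-1],
])

```text
clock: 17.55
eef_pos: [0.4372, -0.1706, 0.0744]
tool_rot: [0.999, -0.052, 0.0, 0.0]
ft_force: [-2.0, 1.2, 5.6]
grip_width: 0.0087
```

```bash
python3 snap.py bd6; python3 - <<'E'
from h import *
from workcell import imaging
im=imaging.camera('scene')[:,:,::-1]; cv2.imwrite('pics/sc12.png',im); crop(im,180,120,90,90,7,'pics/b10.png')
E
```

```text
17.55 [ 0.43724613 -0.17059404  0.07435635] [ 9.98630024e-01 -5.23263394e-02  1.03115119e-04  1.35110673e-04] [ 0.4454309  -0.08781927  0.22655238] 0.00874729863011309 [-1.96552591  1.20757272  5.62654037]
```

View pics/bd6.png

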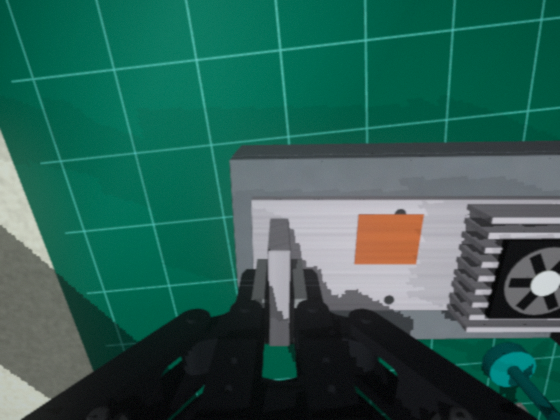

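View pics/b10.png

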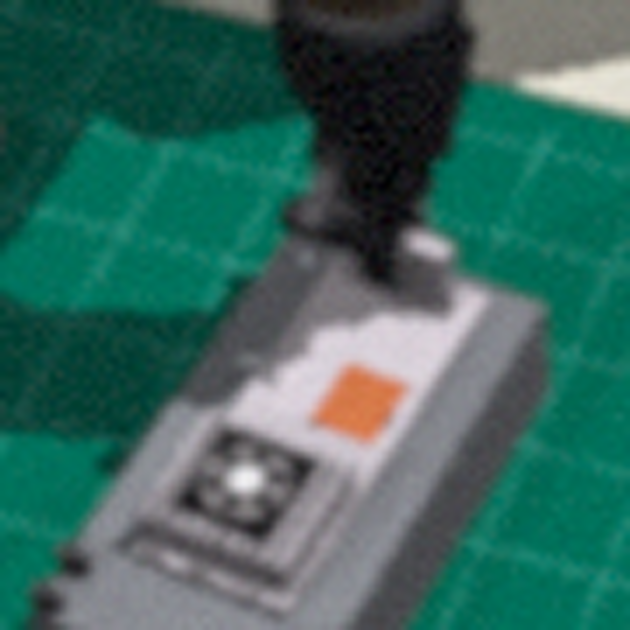

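Request:
carry_out([
  [0.02,0,0.01,0,-1],
  [0.06,0,0.01,-0.002,-1],
  [0.12,-0.001,0.01,-0.004,-1],
  [0.2,-0.002,0.01,-0.006,-1],
  [0.28,-0.003,0.01,-0.008,-1],
  [0.36,-0.004,0.01,-0.008,-1],
  [0.44,-0.005,0.01,-0.008,-1],
  [0.52,-0.006,0.01,-0.008,-1],
  [0.6,-0.007,0.01,-0.008,-1],
  [0.68,-0.008,0.01,-0.008,-1],
  [0.76,-0.009,0.01,-0.008,-1],
  [0.84,-0.01,0.01,-0.008,-1],
  [0.9,-0.011,0.01,-0.008,-1],
  [0.95,-0.012,0.01,-0.008,-1],
  [0.98,-0.012,0.01,-0.008,-1],
  [1,-0.012,0.01,-0.008,-1],
  [1,-0.012,0.01,-0.008,-1],
])

```text
clock: 19.35
eef_pos: [0.5319, -0.1796, 0.0744]
tool_rot: [0.999, -0.047, -0.004, 0.0]
ft_force: [-16.9, 0.9, 20.6]
grip_width: 0.0089
```

```bash
python3 snap.py sl1; python3 - <<'E'
from h import *
from workcell import imaging
im=imaging.camera('scene')[:,:,::-1]; cv2.imwrite('pics/sc13.png',im); crop(im,120,120,140,120,5.5,'pics/l1.png')
E
```

```text
19.35 [ 0.53186113 -0.17960989  0.07437901] [ 9.98903406e-01 -4.66262256e-02 -4.23831241e-03  1.27766684e-04] [ 0.5403876  -0.09676815  0.22651039] 0.008856443909804279 [-16.85511636   0.9288507   20.59345075]
```

View pics/sl1.png

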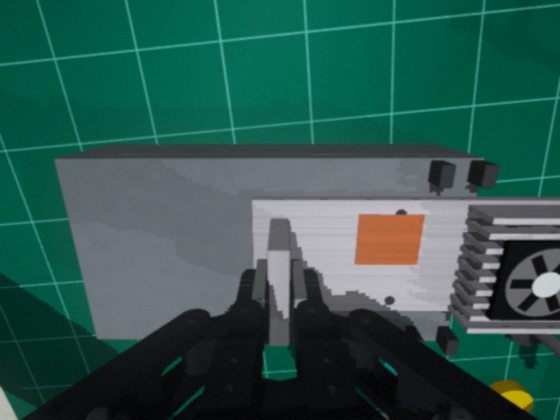

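View pics/l1.png

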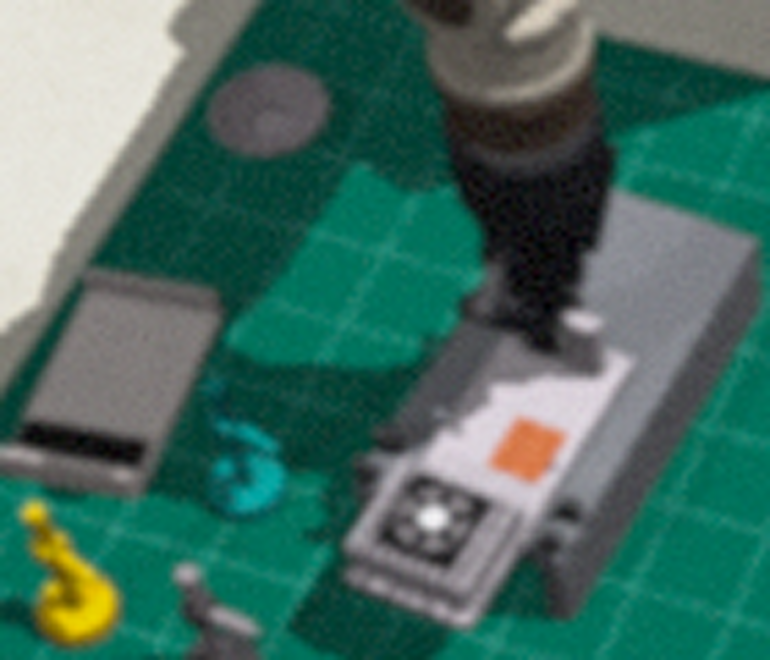

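Request:
carry_out([
  [0.02,0,-0.01,0,-1],
  [0.06,0,-0.01,0,-1],
  [0.12,0,-0.01,0,-1],
  [0.18,0,-0.01,0,-1],
  [0.24,0,-0.01,0,-1],
  [0.29,0,-0.01,0,-1],
  [0.33,0,-0.01,0,-1],
  [0.35,0,-0.01,0,-1],
  [0.36,0,-0.01,0,-1],
  [0.36,0,-0.01,0,-1],
  [0.36,0,-0.01,0,-1],
])

```text
clock: 20.55
eef_pos: [0.5685, -0.1829, 0.0746]
tool_rot: [0.999, -0.047, -0.004, -0.0]
ft_force: [-12.3, 1.4, 12.3]
grip_width: 0.0086
```

```bash
python3 snap.py sl2; python3 - <<'E'
from h import *
from workcell import imaging
im=imaging.camera('scene')[:,:,::-1]; cv2.imwrite('pics/sc14.png',im); crop(im,130,160,110,90,7,'pics/l2.png')
im=imaging.camera('top')[:,:,::-1]; cv2.imwrite('pics/tp14.png',im); crop(im,310,130,80,70,9,'pics/l3.png')
E
```

```text
20.55 [ 0.56853982 -0.18291609  0.07458174] [ 9.98911292e-01 -4.65054753e-02 -3.67043087e-03 -1.99135759e-05] [ 0.57687889 -0.10011889  0.22675342] 0.00856229938328909 [-12.29052029   1.44282238  12.30545508]
```

View pics/l3.png

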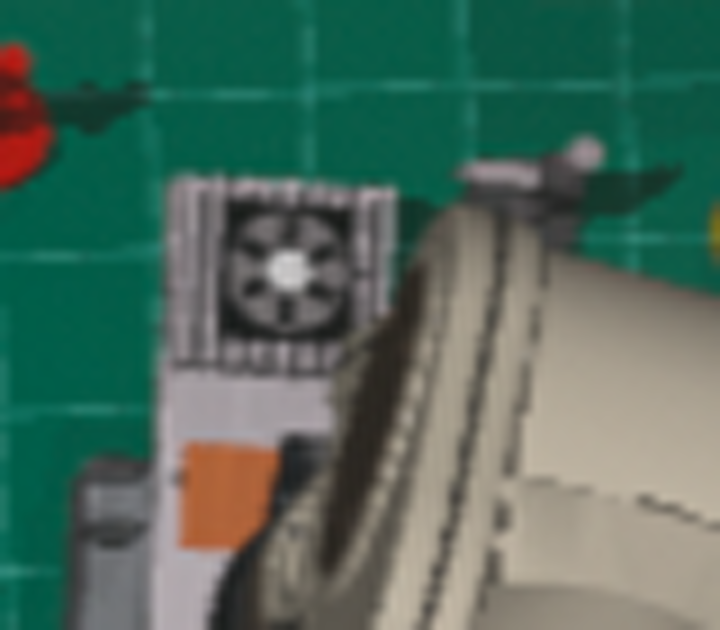

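View pics/l2.png

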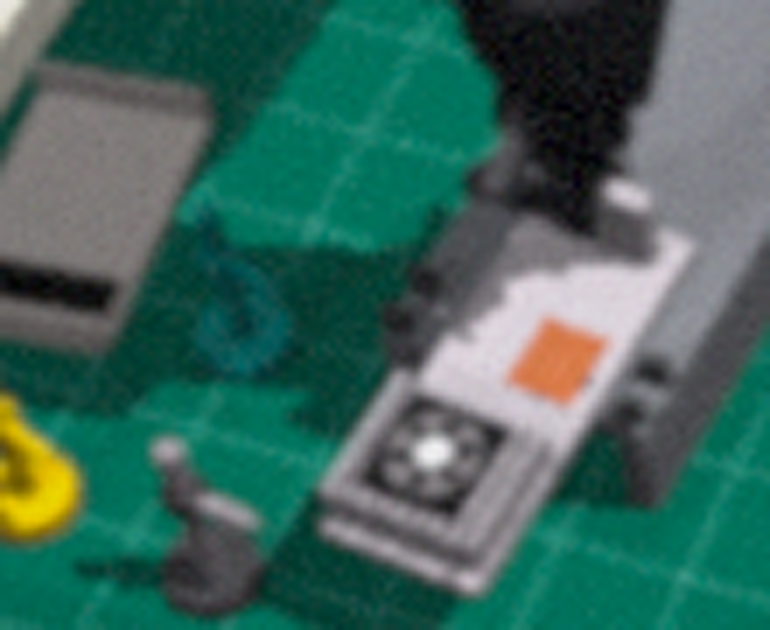

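View pics/sl2.png

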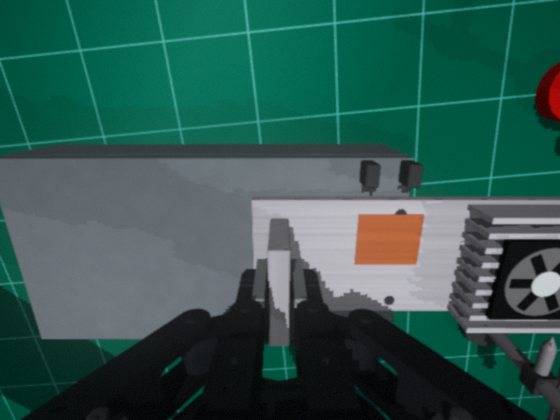

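```bash
python3 - <<'E'
from h import *
import pickle
from workcell import imaging
m=imaging.camera_model('top'); s=imaging.camera_model('scene')
ri=np.array([.5252,-.1837,0]); ya=np.radians(-5.28)
def T(p): return R.from_euler('z',-ya).apply(p-ri).round(4)[:2]
def t(u,v,z): return T(unproj(m,310+(u+.5)/9-.5,130+(v+.5)/9-.5,z))
def sc(u,v,z): return T(unproj(s,130+(u+.5)/7-.5,160+(v+.5)/7-.5,z))
print('top edge',t(172,176,.068),t(397,188,.068),'tip',t(460,171,.064),'posttop',t(586,153,.097))
print('scene front upper corners',sc(318,528,.068),sc(478,590,.068),'tip',sc(260,515,.064),sc(258,526,.064),'post top',sc(170,450,.097))
o,w=pickle.load(open('sl2.pkl','rb'))
for k in (0,-.03,-.06):
    f=f_of(w);x,y=(548-w['cx'])/f,(340-w['cy'])/f
    for _ in range(1): g=1+k*(x*x+y*y)
    print('wrist tip',k,T(unproj(w,w['cx']+f*x/g,w['cy']+f*y/g,.064)))
# exaggerate view
a=cv2.imread('pics/sl2.png'); crop(a,480,290,80,80,8,'pics/l4.png')
a=cv2.imread('pics/tp14.png'); crop(a,320,140,50,30,14,'pics/l5.png')
a=cv2.imread('pics/sc14.png'); crop(a,150,210,60,50,12,'pics/l6.png')
E
```

```text
top edge [0.2061 0.0411] [ 0.207  -0.0321] tip [ 0.2149 -0.0531] posttop [ 0.2149 -0.086 ]
scene front upper corners [ 0.2087 -0.027 ] [0.2072 0.043 ] tip [ 0.2111 -0.0525] [ 0.2157 -0.0506] post top [ 0.2153 -0.083 ]
wrist tip 0 [ 0.214  -0.0557]
wrist tip -0.03 [ 0.2196 -0.0586]
wrist tip -0.06 [ 0.2256 -0.0616]
```

View pics/l5.png

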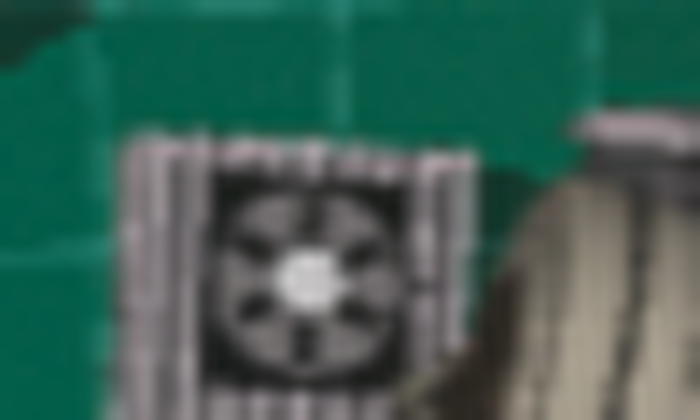

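View pics/l6.png

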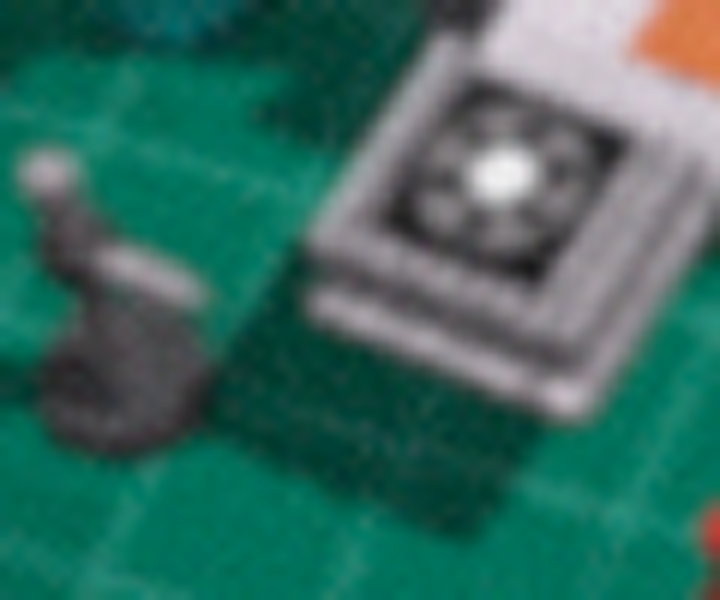

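View pics/l4.png

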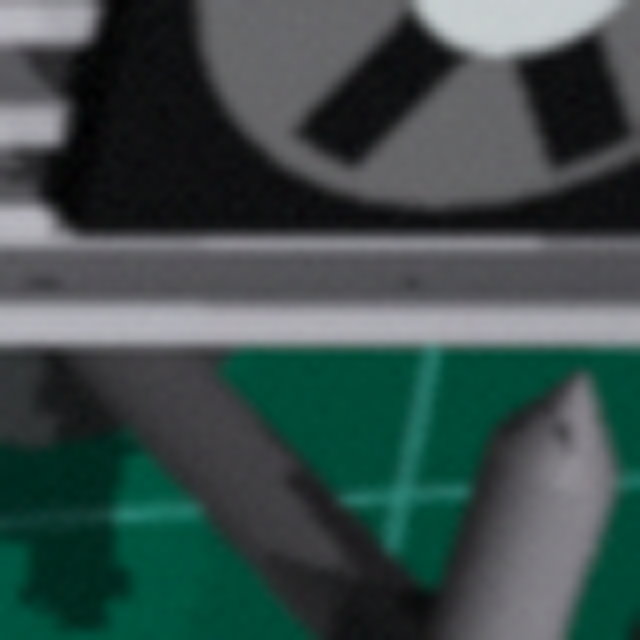

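```bash
python3 - <<'E'
from h import *
import pickle
# grid-line straightness: collect bright ridge points along a long horizontal grid line
def ridge(img,x0,y0,x1,y1,n=80,w=5):
    g=cv2.GaussianBlur(cv2.imread(img)[:,:,2].astype(np.float32),(0,0),0.8); P=[]
    for a in np.linspace(0,1,n):
        x=x0+(x1-x0)*a;y=y0+(y1-y0)*a
        ys=np.arange(-w,w+.01,.25); v=cv2.remap(g,np.full((1,len(ys)),x,np.float32),(y+ys).astype(np.float32)[None],cv2.INTER_LINEAR)[0]
        i=v.argmax()
        if v[i]-np.median(v)>12: P.append((x,y+ys[i]))
    return np.array(P)
from scipy.optimize import least_squares
o,m=pickle.load(open('bd1.pkl','rb')); f=f_of(m)
L=[('bd1',25,77,540,22),('bd1',50,127,510,72),('sl2',0,60,540,10),('rack1',5,47,240,8),('rk5',0,177,440,97),('rk5',0,177,270,128),('st6',0,72,320,25),('ris1',20,62,525,14),('rk2',5,105,420,30)]
D=[]
for nm,*c in L:
    P=ridge(f'pics/{nm}.png',*c)
    if len(P)<15: print(nm,c,len(P));continue
    pf=np.polyfit(P[:,0],P[:,1],2)
    r=P[:,1]-np.polyval(pf,P[:,0]); P=P[abs(r)<1]
    D.append(P); print(nm,len(P),P[0],P[-1],'quad',np.polyfit(P[:,0],P[:,1],2)[0]*(np.ptp(P[:,0])/2)**2)
def cost(q):
    out=[]
    for P in D:
        x=(P[:,0]-m['cx'])/f;y=(P[:,1]-m['cy'])/f
        g=1+q[0]*(x*x+y*y); X=x/g;Y=y/g
        out.append((Y-np.polyval(np.polyfit(X,Y,1),X))*f)
    return np.concatenate(out)
r=least_squares(cost,[0.],loss='soft_l1'); print('k',r.x,np.std(cost([0])),np.std(cost(r.x)))
E
```

```text
bd1 78 [31.51898734 78.05379747] [540.  21.] quad 0.03628802544998346
bd1 79 [ 50. 127.] [510.  77.] quad -0.319966928296685
sl2 56 [ 6.83544304 57.86708861] [423.79746835  15.75949367] quad 1.4058305598012593
rack1 65 [ 5. 47.] [240.   3.] quad 1.2388124723354192
rk5 73 [  0. 177.] [440.  92.] quad 0.005611584394268003
rk5 67 [  0. 177.] [263.16455696 125.99050633] quad -0.08713801817477225
st6 35 [56.70886076 68.67088608] [320.  23.] quad 6.227268431558536
ris1 78 [26.39240506 61.89240506] [518.60759494  13.85759494] quad -0.017803635717207018
rk2 67 [ 10.25316456 105.05063291] [420.  25.] quad 0.761373896477172
k [-0.0036871] 0.5301826103022879 0.5204085857111199
```

```bash
python3 - <<'E'
from h import *
a=cv2.imread('pics/sl2.png'); crop(a,235,180,100,100,7,'pics/l7.png'); crop(a,330,130,110,80,7,'pics/l8.png')
E
```

```text
(no output)
```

View pics/l7.png

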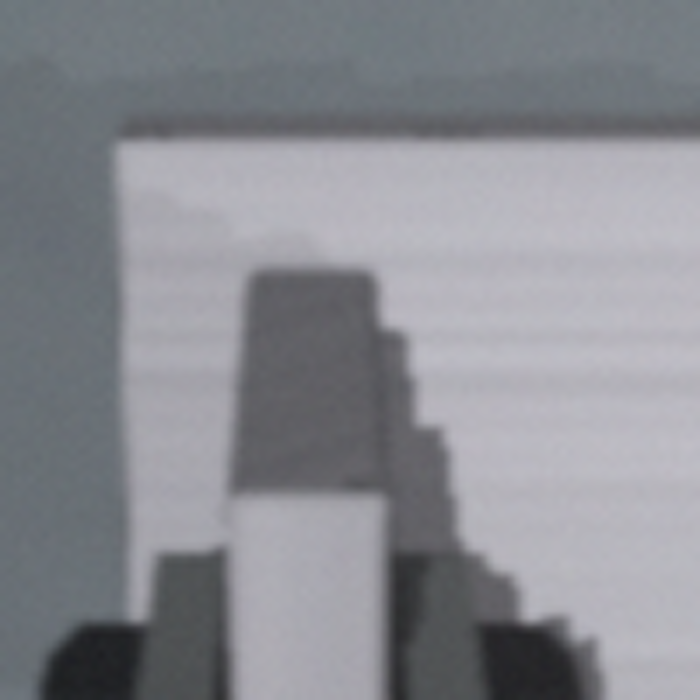

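View pics/l8.png

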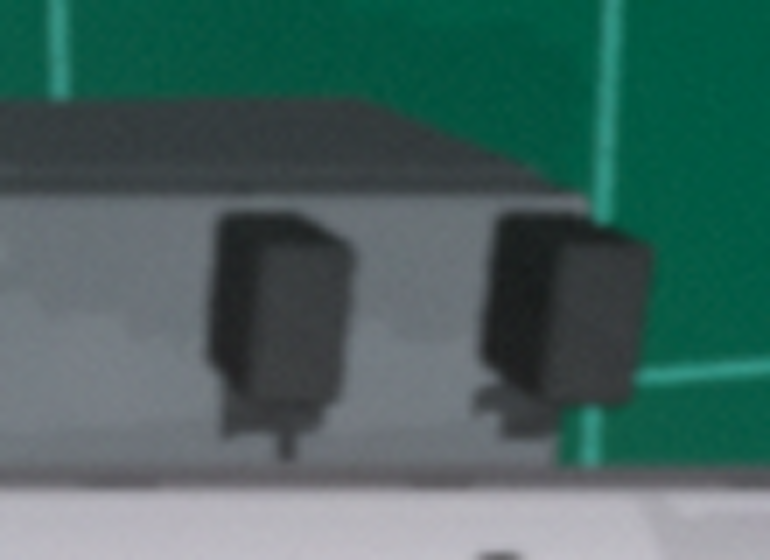

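```bash
cat > fit4.py <<'E'
from h import *
import pickle,sys
from scipy.optimize import least_squares
def run(name,BD,tip,rc=None):
    o,m=pickle.load(open(name+'.pkl','rb'))
    P=np.array([b[0] for b in BD]);U=np.array([b[1] for b in BD])
    tr=lambda P,q:R.from_euler('z',q[2]).apply(P)+[q[0],q[1],.06+q[3]]
    r=least_squares(lambda q:(proj(m,tr(P,q))-U).ravel(),[.64,-.19,-.09,0])
    q=r.x; ya=np.radians(-5.28); ri=np.array([.5252,-.1837,0])
    T=lambda p:R.from_euler('z',-ya).apply(np.atleast_2d(p)-ri).round(4)
    print('board yaw',np.degrees(q[2]).round(2),'dz',q[3].round(4),'res',r.fun.reshape(-1,2).round(1).tolist())
    print('front L/mid/R',T(tr(np.array([[.09,.035,.004],[.09,0,.004],[.09,-.035,.004]]),q)).tolist())
    if tip: print('tip',T(unproj(m,*tip,.064)))
    if rc: print('riser corner (.115,.06)',T(unproj(m,*rc,.06)))
def c(x0,y0,s): return lambda u,v:(x0+(u+.5)/s-.5,y0+(v+.5)/s-.5)
def boardpts(a): return [((-.09,.035,.008),a[0]),((-.08,.025,.048),a[1]),((-.07,.025,.048),a[2]),((-.08,.025,.008),a[3]),((-.07,.025,.008),a[4])]
if __name__=='__main__':
    l7=c(235,180,7);l8=c(330,130,7);l4=c(480,290,8)
    run('sl2',boardpts([l7(116,137),l7(232,494),l7(388,494),l7(250,270),l7(374,270)]),l4(585,372),l8(593,197))
E
python3 fit4.py; python3 - <<'E'
import sys; sys.path.insert(0,'.')
from h import *
from workcell import imaging
s=imaging.camera_model('scene'); ya=np.radians(-5.28); ri=np.array([.5252,-.1837,0])
for n,p,z in [('Ltop',(312,288),.068),('Rtop',(590,395),.068),('tip',(205,298),.064)]:
    w=unproj(s,150+(p[0]+.5)/12-.5,210+(p[1]+.5)/12-.5,z); print(n,R.from_euler('z',-ya).apply(w-ri).round(4))
E
```

```text
board yaw -6.31 dz -0.0026 res [[0.6, 0.7], [-0.8, -0.1], [0.2, 0.3], [-0.2, -0.6], [0.3, -0.3]]
front L/mid/R [[0.2078, 0.0348, 0.0614], [0.2072, -0.0002, 0.0614], [0.2066, -0.0352, 0.0614]]
tip [[ 0.2161 -0.0526  0.064 ]]
riser corner (.115,.06) [[0.1144 0.0599 0.06  ]]
Ltop [ 0.2041 -0.0281  0.068 ]
Rtop [0.2025 0.043  0.068 ]
tip [ 0.2145 -0.0507  0.064 ]
```

Request:
carry_out([
  [0.02,0,0,0,-1],
  [0.04,0,0,0,-1],
  [0.06,0,0,0,-1],
  [0.08,0,0,0,-1],
  [0.088,0,0,0,-1],
  [0.088,0,0,0,-1],
  [0.088,0,0,0,-1],
  [0.088,0,0,0,-1],
])

```text
clock: 21.5
eef_pos: [0.5771, -0.1837, 0.0747]
tool_rot: [0.999, -0.047, -0.004, -0.0]
ft_force: [-12.9, 0.6, 13.2]
grip_width: 0.0088
```

```bash
python3 snap.py sl3; python3 - <<'E'
from h import *
from workcell import imaging
im=imaging.camera('scene')[:,:,::-1]; cv2.imwrite('pics/sc15.png',im); crop(im,150,210,60,50,12,'pics/m1.png')
im=imaging.camera('top')[:,:,::-1]; cv2.imwrite('pics/tp15.png',im); crop(im,320,140,50,30,14,'pics/m2.png')
a=cv2.imread('pics/sl3.png'); crop(a,235,180,100,100,7,'pics/m3.png'); crop(a,460,290,90,80,8,'pics/m4.png')
E
```

```text
21.5 [ 0.57708298 -0.18373206  0.07468578] [ 9.98909215e-01 -4.65348056e-02 -3.85889980e-03 -8.17207640e-06] [ 0.58548487 -0.10093806  0.22687285] 0.008817962303493434 [-12.87373302   0.62973794  13.20401418]
```

View pics/m1.png

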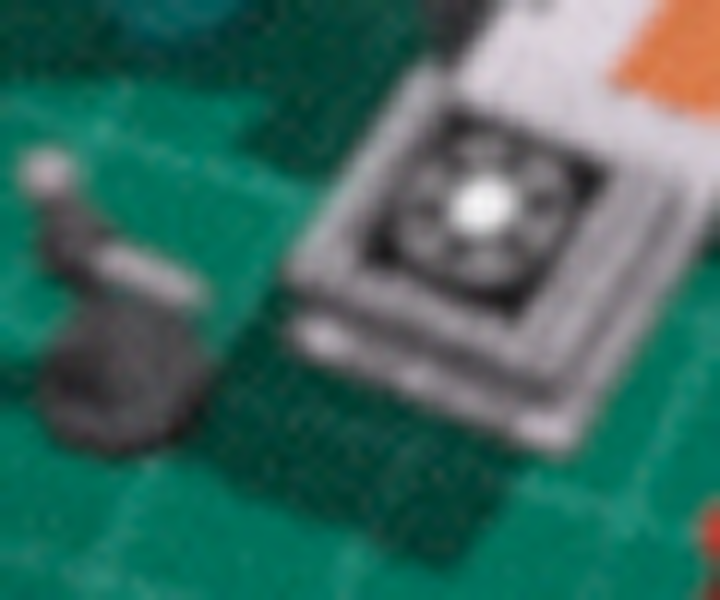

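View pics/m2.png

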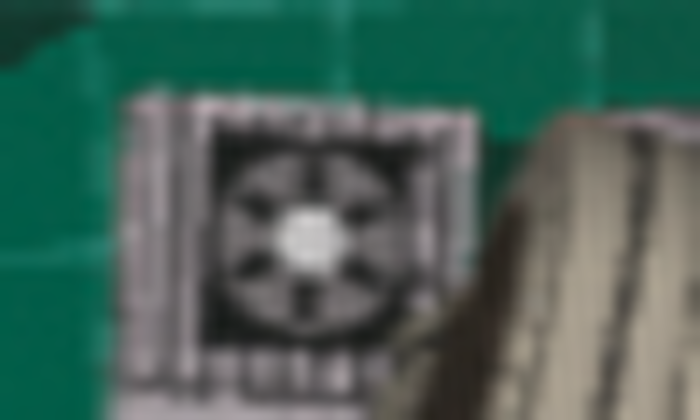

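View pics/m3.png

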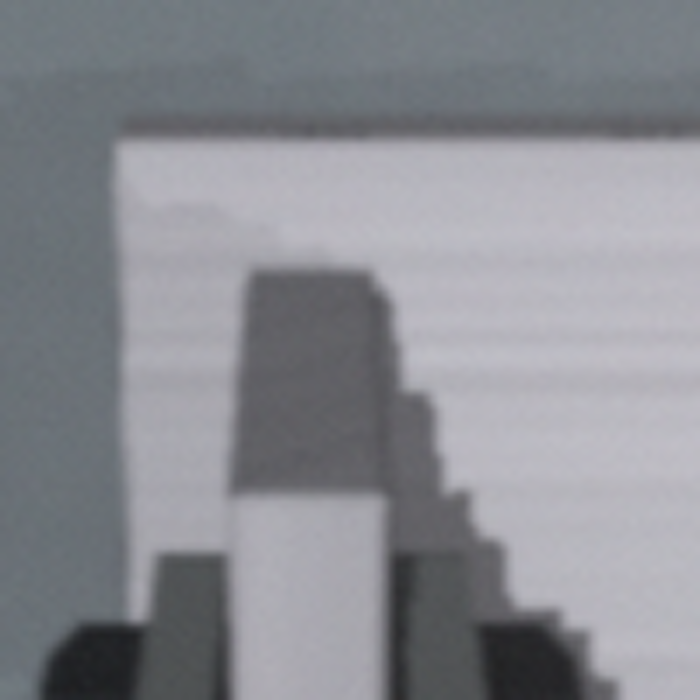

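View pics/m4.png

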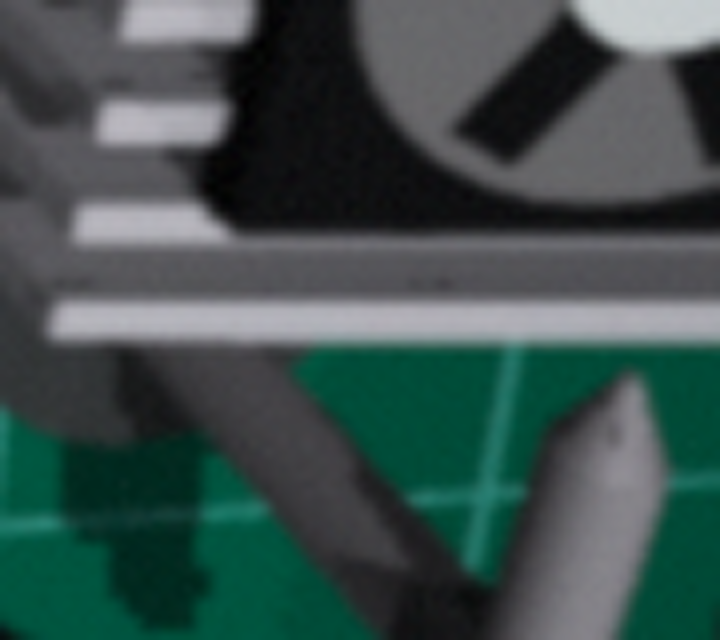

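```bash
sed -i '/__main__/,$d' fit4.py; cat > ov.py <<'E'
from fit4 import *
from workcell import imaging
l7=c(235,180,7);l4=c(460,290,8)
run('sl3',boardpts([l7(116,138),l7(231,494),l7(388,494),l7(250,270),l7(374,270)]),l4(632,372))
s=imaging.camera_model('scene'); t=imaging.camera_model('top')
ya=np.radians(-5.28); ri=np.array([.5252,-.1837,0])
W=lambda p:R.from_euler('z',ya).apply(p)+ri
def draw(img,m,x0,y0,w,h,sc,out):
    im=cv2.imread(img)[y0:y0+h,x0:x0+w]; im=cv2.resize(im,None,fx=sc,fy=sc,interpolation=cv2.INTER_CUBIC)
    def L(a,b,col):
        q=(proj(m,np.array([W(a),W(b)]))-[x0,y0]+.5)*sc; cv2.line(im,*[tuple(int(round(v)) for v in k) for k in q],col,1,cv2.LINE_AA)
    for z,col in((.068,(0,0,255)),(.06,(255,0,0))): L([.2158,-.035,z],[.2158,.037,z],col)
    L([.2158,-.053,.064],[.2158,-.035,.064],(0,255,255)); L([.2158,-.088,.064],[.2158,-.053,.064],(255,0,255))
    cv2.imwrite(out,im)
draw('pics/sc15.png',s,150,210,60,50,12,'pics/o1.png'); draw('pics/tp15.png',t,320,140,50,30,14,'pics/o2.png')
draw('pics/tp14.png',t,320,140,50,30,14,'pics/o3.png')
E
python3 ov.py
```

```text
board yaw -6.19 dz -0.0026 res [[0.5, 0.6], [-0.7, -0.1], [0.2, 0.3], [-0.2, -0.6], [0.3, -0.3]]
front L/mid/R [[0.2164, 0.0351, 0.0614], [0.2159, 0.0001, 0.0614], [0.2153, -0.0349, 0.0614]]
tip [[ 0.2159 -0.0528  0.064 ]]
```

View pics/o1.png

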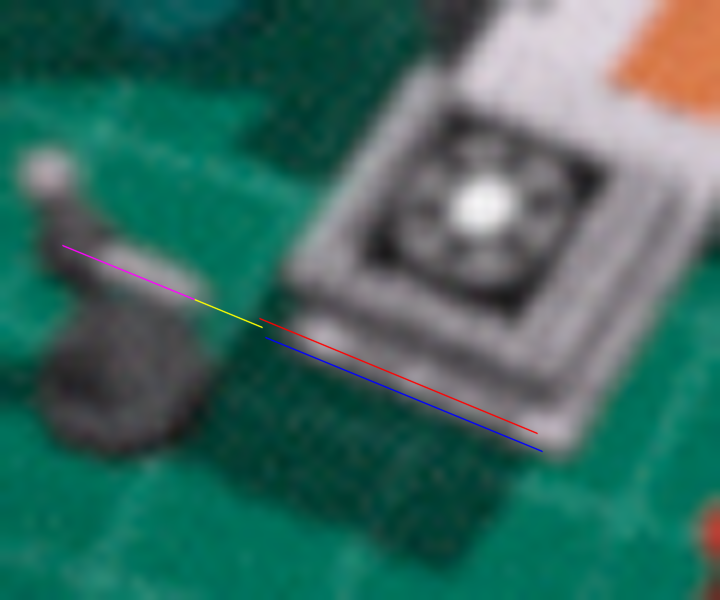

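View pics/o2.png

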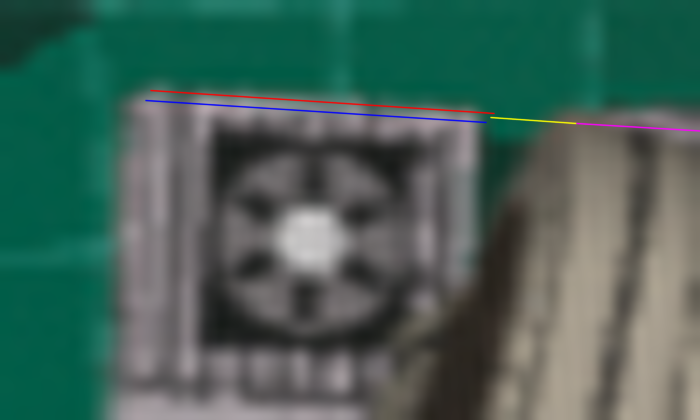

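View pics/o3.png

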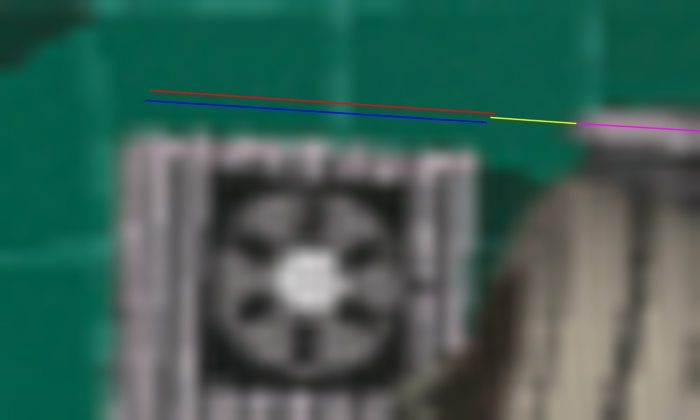

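```bash
python3 - <<'E'
from h import *
from workcell import imaging
t=imaging.camera_model('top'); ya=np.radians(-5.28); ri=np.array([.5252,-.1837,0])
T=lambda p:R.from_euler('z',-ya).apply(p-ri).round(4)[:2]
for nm in ('tp14','tp15'):
    g=cv2.imread(f'pics/{nm}.png')[:,:,2].astype(float)
    e=[]
    for u in range(330,353):
        col=g[138:156,u]; d=np.diff(col); i=d[:14].argmax(); w=np.clip(d[max(i-1,0):i+2],0,None); v=138+.5+(np.arange(max(i-1,0),i+2)*w).sum()/w.sum()
        e.append(T(unproj(t,u,v,.068)))
    e=np.array(e); print(nm,'edge x by y',np.polyfit(e[:,1],e[:,0],1), 'median',np.median(e,0))
    for u in range(360,370):
        col=g[142:156,u]; 
        if nm=='tp14':
            w=np.clip(col-110,0,None)[3:10]; 
            print(u,col.astype(int).tolist())
E
```

```text
tp14 edge x by y [-0.00036882  0.2074236 ] median [0.2074 0.0051]
360 [9, 7, 13, 10, 9, 11, 33, 52, 14, 16, 53, 96, 99, 103]
361 [20, 20, 16, 12, 13, 28, 77, 91, 37, 35, 61, 104, 113, 120]
362 [31, 30, 25, 19, 17, 47, 119, 119, 63, 56, 64, 92, 106, 117]
363 [13, 13, 13, 12, 5, 46, 139, 143, 85, 62, 64, 87, 103, 115]
364 [8, 13, 11, 11, 4, 44, 138, 145, 90, 63, 64, 71, 90, 100]
365 [10, 14, 10, 13, 5, 45, 138, 146, 92, 63, 62, 55, 58, 62]
366 [13, 13, 13, 10, 7, 50, 135, 146, 93, 63, 70, 64, 64, 72]
367 [9, 10, 10, 10, 10, 51, 128, 147, 107, 66, 78, 78, 81, 100]
368 [8, 12, 11, 7, 10, 43, 110, 147, 125, 63, 71, 74, 72, 93]
369 [13, 15, 10, 10, 12, 40, 96, 129, 108, 51, 61, 66, 55, 76]
tp15 edge x by y [-0.0007183   0.21623871] median [0.2162 0.0055]
```

```bash
python3 - <<'E'
from h import *
from workcell import imaging
t=imaging.camera_model('top'); ya=np.radians(-5.28); ri=np.array([.5252,-.1837,0])
for u,v in ((365,148.65),(363,148.6),(360.5,148.6)): print(R.from_euler('z',-ya).apply(unproj(t,u,v,.064)-ri).round(4))
E
```

```text
[ 0.2155 -0.0659  0.064 ]
[ 0.2152 -0.06    0.064 ]
[ 0.2148 -0.0527  0.064 ]
```

Request:
carry_out([
  [-0.01,0,0,0,-1],
  [-0.02,0,0,0,-1],
  [-0.025,0,0,0,-1],
  [-0.025,0,0,0,-1],
  [-0.025,0,0,0,-1],
])

```text
clock: 22.15
eef_pos: [0.577, -0.1837, 0.0745]
tool_rot: [0.999, -0.046, -0.002, 0.0]
ft_force: [-7.0, 0.1, 9.2]
grip_width: 0.0089
```

```bash
python3 snap.py sl4; python3 - <<'E'
from h import *
from workcell import bot
o=bot.get_obs(); print(o['ft_torque'],o['joint_vel'].round(4),o['tool_rot'])
a=cv2.imread('pics/sl4.png'); crop(a,235,180,100,100,7,'pics/n3.png'); crop(a,0,140,420,60,1.9,'pics/n4.png')
E
```

```text
22.15 [ 0.57703802 -0.1837296   0.07454727] [ 9.98922926e-01 -4.63725820e-02 -1.59921631e-03  1.21750408e-04] [ 0.58473011 -0.10086904  0.22673127] 0.008947295448989647 [-7.0105784   0.06495119  9.19980425]
[ 0.13519966  1.38710828 -0.00275463] [ 0.0016 -0.0011 -0.0005 -0.0002  0.0013 -0.0001] [ 9.98921230e-01 -4.64084756e-02 -1.61860113e-03  1.01128213e-04]
```

View pics/sl4.png

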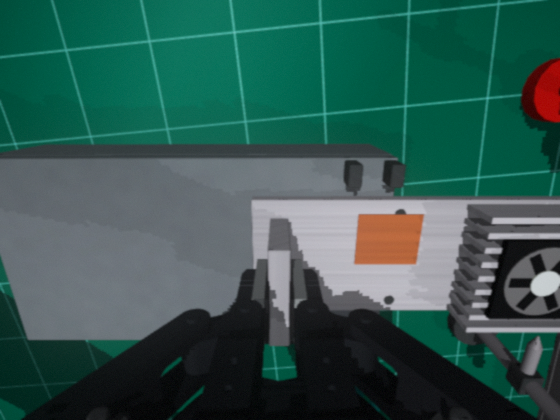

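Request:
carry_out([
  [-0.01,0,0.003,0,-1],
  [-0.02,0,0.005,0,-1],
  [-0.022,0,0.005,0,-1],
  [-0.022,0,0.005,0,-1],
  [-0.022,0,0.005,0,-1],
])

```text
clock: 22.7
eef_pos: [0.577, -0.1837, 0.0744]
tool_rot: [0.999, -0.046, 0.001, 0.0]
ft_force: [-2.0, 1.2, 6.5]
grip_width: 0.0088
```

```bash
python3 snap.py sl5; python3 - <<'E'
from h import *
from workcell import bot
o=bot.get_obs(); print(o['ft_torque'],o['joint_vel'].round(4),o['tool_rot'])
E
```

```text
22.7 [ 0.57701023 -0.18372592  0.07443644] [ 9.98930875e-01 -4.62252707e-02  5.24083556e-04  2.39920610e-04] [ 0.58403762 -0.10079703  0.22658584] 0.008834642446283493 [-1.96411875  1.16641367  6.51717583]
[ 0.09519217  0.51957512 -0.06988372] [ 0.0001  0.0025  0.0006 -0.0002 -0.0012 -0.0007] [ 9.98930356e-01 -4.62364084e-02  5.26190356e-04  2.48738541e-04]
```

Request:
carry_out([
  [0,0,0.003,0,-1],
  [0,0,0.003,0,-1],
  [0,0,0.003,0,-1],
  [0,0,0.003,0,-1],
  [0,0,0.003,0,-1],
])

```text
clock: 23.25
eef_pos: [0.577, -0.1837, 0.0744]
tool_rot: [0.999, -0.046, 0.001, 0.0]
ft_force: [-3.3, 0.2, 7.9]
grip_width: 0.0089
```

```bash
python3 snap.py sl6; cat > fin.py <<'E'
from fit4 import *
from workcell import imaging
im=imaging.camera('scene')[:,:,::-1]; cv2.imwrite('pics/sc20.png',im); crop(im,100,90,330,240,2.4,'pics/f1.png')
im=imaging.camera('top')[:,:,::-1]; cv2.imwrite('pics/tp20.png',im)
t=imaging.camera_model('top'); ya=np.radians(-5.28); ri=np.array([.5252,-.1837,0])
g=im[:,:,2].astype(float); e=[]
for u in range(330,353):
    d=np.diff(g[134:156,u]); i=d[:16].argmax(); w=np.clip(d[i-1:i+2],0,None); v=134.5+(np.arange(i-1,i+2)*w).sum()/w.sum()
    e.append(R.from_euler('z',-ya).apply(unproj(t,u,v,.068)-ri)[:2])
print('front (top cam)',np.median(e,0))
E
python3 fin.py; python3 - <<'E'
import sys;sys.path.insert(0,'.')
from h import *
a=cv2.imread('pics/sl6.png'); crop(a,235,180,100,100,7,'pics/f3.png'); crop(a,460,290,90,80,8,'pics/f4.png')
E
```

```text
23.25 [ 0.57702901 -0.18372932  0.07441495] [ 9.98931225e-01 -4.62166517e-02  5.94418677e-04  2.75285113e-04] [ 0.58402012 -0.10078956  0.22657201] 0.008890735181470164 [-3.30922244  0.20046884  7.93827557]
front (top cam) [0.21608637 0.00551836]
```

View pics/f1.png

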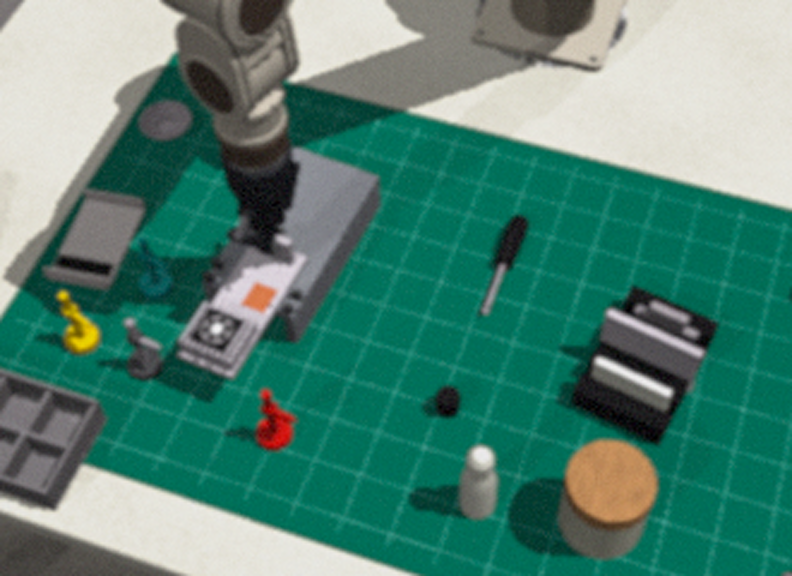

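View pics/f3.png

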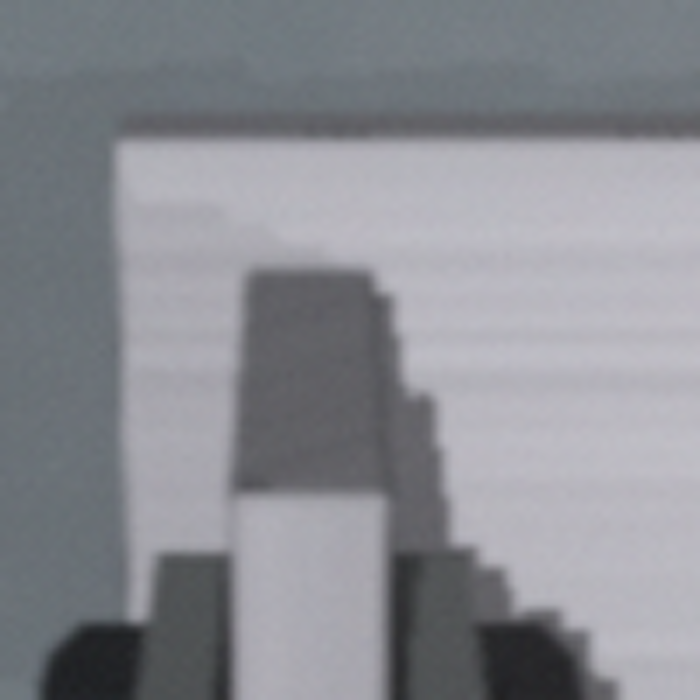

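View pics/f4.png

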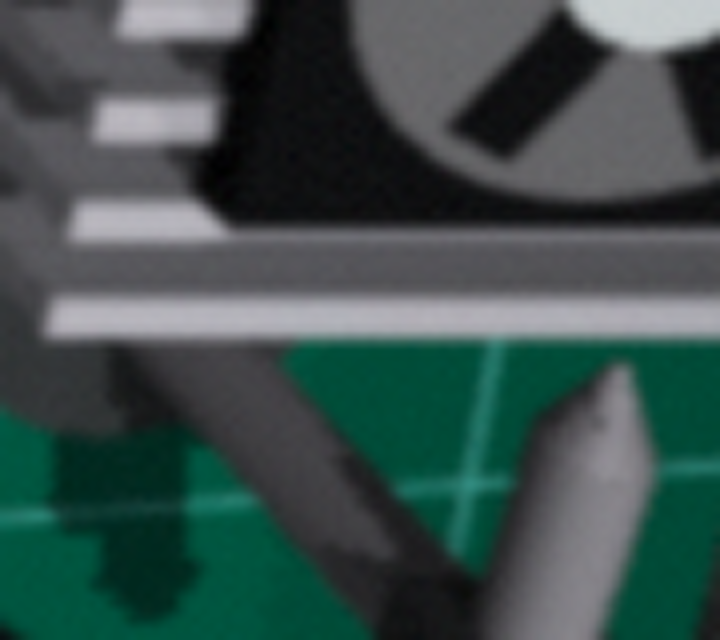

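```bash
python3 - <<'E'
from workcell import order
print(order.job_done())
E
```

```text
the job is handed in; nothing more can be done
None
```

I moved the stop plate to the rack and slid the heat-sink plate out to the pointer. The job was handed in at about 23 s with the arm still holding the plate.

- **Stop plate:** I lifted it straight up out of the lugs and lowered it into the felt-lined middle slot of the rack. I let go only after about 6 N showed it was resting on the slot floor. The last scene picture shows it standing there between the two spare plates, and nothing else looks moved.
- **Heat-sink plate:** I gripped it by the rib and slid it about 140 mm straight out, without lifting it off. It is still gripped and pressed down with about 8 N. The sideways load is about 3 N. The tool is tilted less than 0.1°, at the same height as before the slide, so I take the plate to be flat and at rest.
- **Level with the pointer:**
  - The wrist camera put the front edge and the pointer tip level, both 215.9 mm along the riser.
  - The top camera put the edge about 1 mm past the tip (216.1 against about 215).
  - My readings from the scene camera varied by about ±2 mm, so I gave them little weight.
- **Mismatch:** In the pictures the fingertips appeared about 25–30 mm farther back than the tool description says. I set the grip heights from the images and contact forces instead. Both grips held.

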